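# Wind the corking press up with its ratchet handle and stand the bottle on the tray

### The job

A stoppered bottle is held under the cup of the cast-iron corking press. Swing the press's ratchet handle to and fro until the cup stands about a centimetre clear above the stopper, then take the bottle out from under the press head and set it down gently, upright, on the wooden tray, clear of the tumbler. Do not tip the bottle, and do not disturb the tumbler, jar, bowl or oil bottle standing about.

Things in the scene. Friction and masses are not known exactly. Their poses are not given: they have to be found in the camera images.
- press: Cast-iron corking press, fixed C-frame open to the front and sides. Origin on the counter straight under the vertical ram axis; z up, x towards its column (away from the robot). Base 18 mm thick, x -70 to 150, y +-65 mm; bottle pad radius 38, top at z 20. Column x 94 to 141, y +-19. Head and boss (radius 31 round the axis) z 215 to 240, brass toothed nut on it; ram screw sticks up to z 291 plus its rise.
- press_foot (a point): Point on the ram axis on the top of the rubber pad, 20 mm above the counter: where the bottle stands.
- press_axis (a point): Point on the ram axis at the height of the middle of the handle's grip, 270 mm above the counter: the handle swings about the vertical line through it.
- ratchet_grip (a point): Middle of the ratchet handle's wooden grip, 140 mm from the ram axis, 270 mm above the counter; its x points outwards along the handle, z up. The grip is a level round bar 23 mm thick, from 104 to 186 mm from the axis, with a 26 mm brass ferrule at either end; 20 mm and more of free space round and under it.
- ratchet (a joint): Handle angle, rad, 0 to 1.31 (hard stops). 0: pointing 125 degrees clockwise (from above) of the press's x, front right; grows anticlockwise to 50 degrees clockwise of x. Growing, the plunger drives the toothed nut (24 teeth, up to 0.26 rad idle first): ram up 5.7 mm per rad, 7.5 mm a stroke at most. Shrinking, it clicks back freely. 3 N at the grip drives, 1 to 2 N returns; stays where left.
- ram (a joint): Rise of the ram above its lowest position, m, 0 to 0.030 (hard stop). At the start 0: the cup sits 10 mm down over the stopper, so that the bottle cannot be drawn out; at 0.010 the cup's rim is level with the stopper's top, at 0.020 it stands 10 mm above it.
- ram_cup (a point): Centre of the lower rim of the ram's steel cup (outside radius 24 mm, bore radius 18 mm, 26 mm high), 161 mm above the counter at the start.
- bottle: The stoppered green glass bottle with a paper label, standing on the press's pad. Origin in the centre of its underside, z up its axis. Round body 60 mm in diameter, straight up to 84 mm, shoulder to 108 mm, neck 28 mm in diameter, lip at 130 mm, wooden stopper 28 mm in diameter up to 150 mm. About 0.36 kg.
- bottle_top (a point): Centre of the top of the bottle's stopper, 150 mm above the bottle's underside.
- tray: Flat wooden serving tray, fixed, left of the press. Origin on the counter under its centre; outside 220 mm in x, 280 mm in y, rim 8 mm wide and 18 mm high; its floor is 8 mm above the origin.
- tumbler: Clear glass tumbler, 64 mm in diameter, 85 mm high, upright on the far half (+x) of the tray; origin in the centre of its underside. Leave alone.
- cork_jar: Glass jar with a steel cap, 72 mm in diameter, 95 mm high, upright on the counter in front and right of the press; origin under its centre. Leave alone.
- oil_bottle: Amber oil bottle, 66 mm in diameter, 215 mm high, upright behind the tray; origin under its centre. Leave alone.
- cap_bowl: Small white bowl, 90 mm in diameter, 42 mm high, on the counter right of the press; origin under its centre. Leave alone.
- drawer: Worn wooden drawer (450 x 300 mm, sides 72 mm high, its front board at the robot's end 100 mm high) set on the counter at the right, fixed, with a plywood divider and a hinged flap lid over the corkscrews (swung up, it reaches 200 mm above the counter); openers lie in its open cells. Origin on the counter under its centre.
There are look-alikes about, which are no part of the job. Of the things that look like the bottle, the smallest one is meant.

How it is judged (in metres and radians):
On the way, in this order (a step that is already met when the one before it is completed fails the run):
1. the cup has been wound up at least 6 mm clear of the stopper, with the bottle still standing on the press's pad (value of joint ram above 0.016 m and horizontal distance between bottle and press_foot below 0.02 m and angle between bottle's own z axis and vertical below 0.1 rad), for 0.1 s.
2. the bottle has been taken out from under the press (horizontal distance between bottle and press_foot above 0.1 m), for 0.1 s.
At the end, for the whole second after the job is handed in: The bottle stands upright (within 3.5 degrees), released and at rest with its whole underside on the tray's floor inside the rim, clear of the tumbler (centres over 64 mm apart), and the ram stays up (at least 15 mm above its lowest position) (x of bottle in the frame of tray between -0.074 and 0.074 m and y of bottle in the frame of tray between -0.104 and 0.104 m and z of bottle in the frame of tray below 0.012 m and angle between bottle's own z axis and vertical below 0.06 rad and linear speed of bottle below 0.02 m/s and horizontal distance between bottle and tumbler above 0.064 m and contact force between bottle and the fingers below 0.1 N and value of joint ram above 0.015 m); the robot touches nothing.
It fails at once if the bottle is tipped by more than 20 degrees (angle between bottle's own z axis and vertical above 0.35 rad).
It fails at once if the bottle is let fall (moves faster than 0.4 m/s with nothing holding it) (contact force between bottle and the fingers below 0.1 N and linear speed of bottle above 0.4 m/s).
It fails at once if the bottle is set down or driven against the tray with more than 60 N (contact force between bottle and tray above 60 N).
It fails at once if another thing is moved more than 20 mm (distance of any of tumbler, cork_jar, oil_bottle, cap_bowl from where it was at the start of the episode above 0.02 m).
It also fails if it takes over 72 s, if anything falls off the work surface, if the arm or the gripper's body presses on something with over 40 N, if the wrist force passes 120 N, or if a joint passes its speed limit or range.

### The arm

A 6-joint arm with a two-finger parallel gripper is mounted at the origin on the work surface. World frame = base frame: x ahead of the robot, y to its left, z up, the work surface at z = 0. Lengths are in mm, angles in rad, forces in N, time in s.
With the tool pointing down it reaches from about 350 to 775 mm from the base axis. Payload 7.3 kg.
Tool frame: the origin (TCP) lies between the finger pads; the fingertips stand bot.tip_extent ahead of it and the grasp point (between the pads) lies 6 mm ahead of it (bot.tip_extent is the distance from the TCP to the fingertips, in mm); x points along the fingers, y is the direction in which the jaws open and shut, and the axes are right-handed (so a half turn about x gives the same grasp; the last joint's range is limited). The gripper opens to 92 mm and grips with 3 to 60 N. Pads are 19 mm wide; open, the fingers measure 130 mm over their backs; the gripper's body (75 mm by 190 mm) begins 47 mm behind the grasp point.
Start: joints at [-1.401, 0.342, 1.524, -0, 1.275, -0.146], TCP at [163.075, -499.048, 251.741] pointing down, gripper open.
Joint ranges: [-2.53, 2.53], [-0.77, 2.02], [0.04, 2.7], [-1, 4.14], [0.28, 2.66], [-3.11, 3.11]. Speed limits (rad/s): [2.57, 2.57, 3.14, 3.14, 3.14, 3.14].

### API

Orientations are given as [roll, pitch, yaw] about the fixed x, y, z axes, in that order (R = Rz(yaw) Ry(pitch) Rx(roll)).
In Python, from plant import bot, capture, workorder gives the robot as it stands. The module is installed in compiled form; this text tells all that it offers.
- The arm moves only by the shell command python3 -m crank 'ROWS'. ROWS is JSON, a list of rows, each an object with "linear": the shift along the tool's x, y, z in cm, a list of three; "delta_rot": the turn, a rotation vector about the tool's x, y, z in degrees, a list of three; "fingers": the opening, from 0 (shut) to 1 (fully open). In form: [{"linear": [x, y, z], "delta_rot": [wx, wy, wz], "fingers": fingers}, ...]. A call has exactly 5 rows; each row shifts and turns the commanded pose from where the row before left it, along the tool's axes as they then stand; what a row does not reach is not made up. A row lasts 1/10 s, in which the tool goes at most 50 mm and 8.59 degrees, less where a joint would pass 70% of its speed; a pose out of reach is approached as far as the arm can. A call with a gripper value outside its range is refused whole. The fingers move at their own pace and stop on an object; the grip force is fixed at half the most. Time passes only in rows, so rows that do not move let the fingers close, or fill a call up. It gives the time, the measured TCP pose, the force and the opening at its end, in the units of the state.
- bot.get_obs(): the state, without advancing time (a new reading comes with each control period).
- capture(name): name is "scene" or "top" or "wrist"; returns a dict with "image" (480x640x3 uint8, blue, green, red), "mtx" (3x3 intrinsics, pixels), "pose" (4x4, takes a point from camera to world coordinates). Camera axes: x right, y down, z forward; pixel columns grow to the right and rows downward; lengths in mm; the calibration is good to about 2 mm. A picture is of the moment at which its call begins. There is no depth.
- workorder.close_job(): hands the job in, once; it reports no verdict.
The state is a dict: "time": time; "joint_positions": joint angles; "dq": joint speeds; "tau": joint torques, N m; "tool_pos": TCP position; "tcp_rot": TCP orientation; "contact_force": force on the tool from outside, world axes, zero at the start; "moment": the same for the moment, N m; "grip_width": finger opening in mm.
Only numpy, scipy, OpenCV 4.12 (cv2) and the standard library are available. Lean on these libraries where they do the work, as an engineer would, in place of code of your own. Each camera call takes 0.05 s, during which the arm holds its last target. There are 200 camera calls.

## Working session

There is one attempt and no reset: what is moved stays moved. The work goes in short steps, Python scripts to look and compute and a shell command to move; the robot and the scene stay as the last step left them, time stands still between calls to the robot, and variables do not carry over. Pictures are saved under pics/ and viewed, on a budget of 10 in all, crops included, one or two more only if the job needs it, and the job is handed in when it is done.

```bash
mkdir -p pics
cat > h.py <<'E'
import numpy as np, cv2
from plant import bot, capture
from scipy.spatial.transform import Rotation as R
def ray(c,u,v):
    d=c['pose'][:3,:3]@np.linalg.inv(c['mtx'])@np.array([u,v,1.0]); return c['pose'][:3,3],d
def onz(c,u,v,z):
    o,d=ray(c,u,v); return (o+d*(z-o[2])/d[2]).round(1)
def proj(c,p):
    q=c['pose'][:3,:3].T@(np.array(p,float)-c['pose'][:3,3]); q=c['mtx']@q; return (q[:2]/q[2]).round(1)
def tri(c1,p1,c2,p2):
    o1,d1=ray(c1,*p1);o2,d2=ray(c2,*p2)
    s=np.linalg.lstsq(np.c_[d1,-d2],o2-o1,rcond=None)[0]
    a,b=o1+s[0]*d1,o2+s[1]*d2
    return ((a+b)/2).round(1),np.linalg.norm(a-b).round(1)
E
python3 - <<'E'
from h import *
import pickle
cs={}
for n in('scene','top'):
    cs[n]=capture(n);cv2.imwrite(f'pics/{n}0.png',cs[n]['image']);print(n,cs[n]['pose'].round(2),cs[n]['mtx'].round(0))
pickle.dump(cs,open('c0.pkl','wb'))
o=bot.get_obs();print(o['time'],o['tool_pos'],o['tcp_rot'],o['grip_width'],bot.tip_extent)
E
```

```text
scene [[-1.20000e-01  5.50000e-01 -8.30000e-01  1.52366e+03]
 [ 9.90000e-01  5.00000e-02 -1.00000e-01  1.24390e+02]
 [-1.00000e-02 -8.30000e-01 -5.60000e-01  8.16430e+02]
 [ 0.00000e+00  0.00000e+00  0.00000e+00  1.00000e+00]] [[471.   0. 324.]
 [  0. 471. 238.]
 [  0.   0.   1.]]
top [[ 1.00000e-02 -9.90000e-01  1.50000e-01  3.10970e+02]
 [-1.00000e+00 -1.00000e-02  0.00000e+00 -2.32200e+01]
 [-0.00000e+00 -1.50000e-01 -9.90000e-01  1.74587e+03]
 [ 0.00000e+00  0.00000e+00  0.00000e+00  1.00000e+00]] [[559.   0. 330.]
 [  0. 559. 232.]
 [  0.   0.   1.]]
0.1 [ 163.0285468  -498.72735275  251.1461244 ] [-1.72971042  1.56950212  1.72762174] 91.64614468519669 25.0
```

View pics/scene0.png

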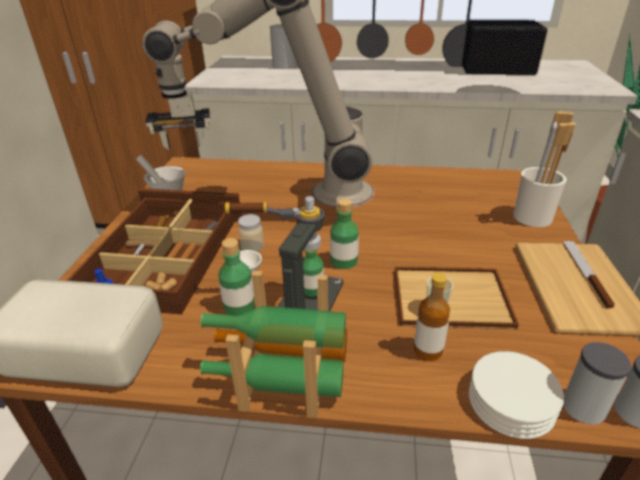

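View pics/top0.png

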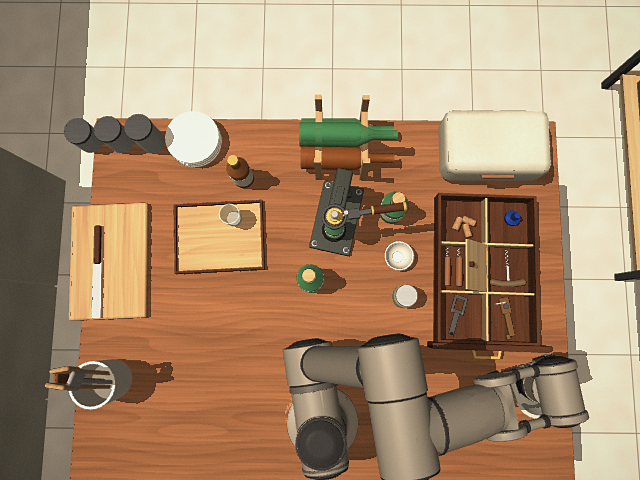

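Green bottle candidates in the scene view are (312,275), in the press; (345,240), in front; and (236,280), right behind. Only the one at (312,275) stands under the press cup, and it looks the smallest. I'll check that in an enlarged crop.

Run:
```python
from h import *
import pickle
cs=pickle.load(open('c0.pkl','rb'))
a=cv2.resize(cs['scene']['image'][180:330,200:380],None,fx=2.2*1.0,fy=2.2,interpolation=3)
b=cv2.resize(cs['top']['image'][145:315,285:425],None,fx=2.8,fy=2.8,interpolation=3)
h=max(len(a),len(b));a=cv2.copyMakeBorder(a,0,h-len(a),0,0,0);b=cv2.copyMakeBorder(b,0,h-len(b),0,0,0)
cv2.imwrite('pics/crop1.png',np.hstack([a,b]));print(a.shape,b.shape)
```

```text
(476, 396, 3) (476, 392, 3)
```

View pics/crop1.png

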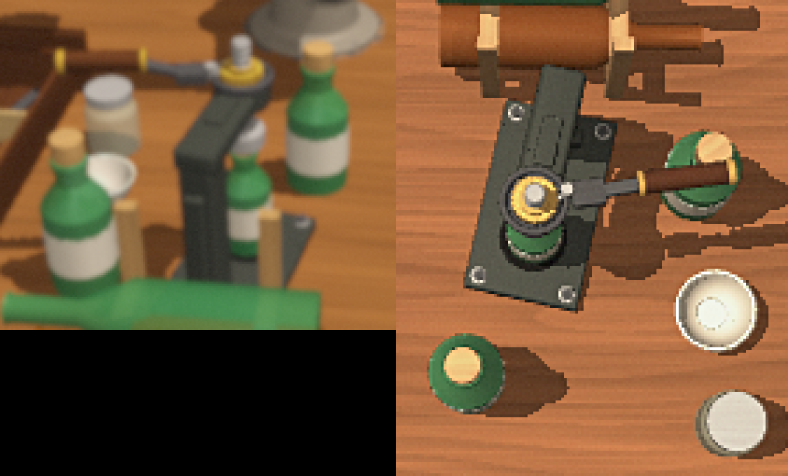

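Run:
```python
from h import *
import pickle
cs=pickle.load(open('c0.pkl','rb'));t,s=cs['top'],cs['scene']
print('screw',onz(t,334.6,213.4,291),tri(t,(334.6,213.4),s,(309.1,197.5)))
a,b=onz(t,372.5,210.4,270),onz(t,405.4,206.1,270);print('ferr',a,b,tri(t,(372.5,210.4),s,(265,206.8)),tri(t,(405.4,206.1),s,(228.2,207.3)))
S=[onz(t,*p,18) for p in((327.5,185),(358.9,191.8),(313.9,242.9),(346.4,250))];print('bolts',S)
d=(S[0]+S[1]-S[2]-S[3])/2;print('press x dir deg',np.degrees(np.arctan2(d[1],d[0])));e=b-a;print('handle deg',np.degrees(np.arctan2(e[1],e[0])))
for n,p,z in(('tray',(175,205),18),('tray',(263,201),18),('tray',(265,269),18),('tray',(176,273),18),('tumbler top',(230,213),85),('jar',(405,296),95),('bowl',(399,256),42),('front',(309.5,275),220),('front',(309.5,275),180),('back',(399,197),220),('oil',(235,160),215)):print(n,onz(t,*p,z))
print('front top',tri(t,(308.6,275.5),s,(345,203)),'back',tri(t,(399,197),s,(231,245)))
```

```text
screw [580.8 -31.2 291. ] (array([580.4, -30. , 292. ]), np.float64(2.4))
ferr [ 593.7 -133.1  270. ] [ 606.2 -221.6  270. ] (array([ 593.7, -132.3,  269.4]), np.float64(1.7)) (array([ 605.4, -218.9,  270.2]), np.float64(5.3))
bolts [array([722.6,  -9.5,  18. ]), array([ 701.5, -109. ,   18. ]), array([537.3,  31.2,  18. ]), array([515.9, -70.3,  18. ])]
press x dir deg -12.08315190712875
handle deg -81.96055544916335
tray [654.  470.6  18. ]
tray [669.2 193.5  18. ]
tray [454.5 181.6  18. ]
tray [439.7 456.7  18. ]
tumbler top [617.5 283.9  85. ]
jar [ 372.3 -240.8   95. ]
bowl [ 496.  -230.8   42. ]
front [422.4  35.7 220. ]
front [425.3  37.2 180. ]
back [ 641.9 -210.7  220. ]
oil [745.9 251.2 215. ]
front top (array([422.8,  40.9, 192.5]), np.float64(3.3)) back (array([ 646.9, -210.8,  192.6]), np.float64(6.8))
```

The crop confirms it: the press bottle at scene px (312,275) is clearly smaller than the other two, so that's the one. The screw triangulates at z≈292 and the handle at z≈270, both as expected. Next I'll work out the approach to the grip.

```bash
cat >> h.py <<'E'
A=np.array([580.5,-30.5]);PX=-12.1
def st():
    o=bot.get_obs(); M=R.from_euler('xyz',o['tcp_rot']).as_matrix(); return o,np.array(o['tool_pos']),M
def goal(p,yawy):
    """shift (tool axes, cm) and rotvec (deg, tool) to a down-pointing pose at p with tool y at yaw yawy(deg)"""
    o,q,M=st(); c,s=np.cos(np.radians(yawy)),np.sin(np.radians(yawy))
    X=np.array([0,0,-1]);Y=np.array([c,s,0]);G=np.c_[X,Y,np.cross(X,Y)]
    print('at',q.round(1),'F',np.round(o['contact_force'],1),'w',round(o['grip_width'],1),'q',np.round(o['joint_positions'],2),'t',round(o['time'],2))
    print('tool yaw of y',np.degrees(np.arctan2(M[1,1],M[0,1])).round(2),'axes',M.round(3).tolist())
    print('shift cm',(M.T@(np.array(p)-q)/10).round(2),'rot deg',np.degrees(R.from_matrix(M.T@G).as_rotvec()).round(2))
E
python3 -c "
from h import *
goal((600,-169,345),8);goal((600,-169,276),188)"
```

```text
at [ 163.  -498.7  251.1] F [-0.1 -0.1  0.3] w 91.6 q [-1.4   0.34  1.52  0.    1.28 -0.15] t 0.1
tool yaw of y -71.91 axes [[-0.0, 0.311, -0.951], [0.001, -0.951, -0.311], [-1.0, -0.001, -0.0]]
shift cm [ -9.35 -17.79 -51.78] rot deg [-7.991e+01 -6.000e-02  5.000e-02]
at [ 163.  -498.7  251.1] F [-0.1 -0.1  0.3] w 91.6 q [-1.4   0.34  1.52  0.    1.28 -0.15] t 0.1
tool yaw of y -71.91 axes [[-0.0, 0.311, -0.951], [0.001, -0.951, -0.311], [-1.0, -0.001, -0.0]]
shift cm [ -2.45 -17.78 -51.78] rot deg [1.0009e+02 6.0000e-02 6.0000e-02]
```

```bash
python3 -m crank '[{"linear":[-1.4,-0.6,-1.8],"delta_rot":[0,0,0],"fingers":1},{"linear":[-1.4,-1.2,-3.4],"delta_rot":[0,0,0],"fingers":1},{"linear":[-1.4,-1.2,-3.4],"delta_rot":[0,0,0],"fingers":1},{"linear":[-1.4,-1.2,-3.4],"delta_rot":[0,0,0],"fingers":1},{"linear":[-1.4,-1.2,-3.4],"delta_rot":[0,0,0],"fingers":1}]'
python3 -m crank '[{"linear":[-1.4,-1.2,-3.5],"delta_rot":[0,0,0],"fingers":1},{"linear":[-1,-1.2,-3.5],"delta_rot":[0,0,0],"fingers":1},{"linear":[0,-1.2,-3.5],"delta_rot":[0,0,0],"fingers":1},{"linear":[0,-1.2,-3.5],"delta_rot":[0,0,0],"fingers":1},{"linear":[0,-1.2,-3.5],"delta_rot":[0,0,0],"fingers":1}]'
python3 -m crank '[{"linear":[0,-1.2,-3.5],"delta_rot":[0,0,0],"fingers":1},{"linear":[0,-1.2,-3.5],"delta_rot":[0,0,0],"fingers":1},{"linear":[0,-1.2,-3.5],"delta_rot":[0,0,0],"fingers":1},{"linear":[0,-1.2,-3.5],"delta_rot":[0,0,0],"fingers":1},{"linear":[0,-1.2,-3.5],"delta_rot":[0,0,0],"fingers":1}]'
python3 -m crank '[{"linear":[0,0,0],"delta_rot":[-8,0,0],"fingers":1},{"linear":[0,0,0],"delta_rot":[-8,0,0],"fingers":1},{"linear":[0,0,0],"delta_rot":[-8,0,0],"fingers":1},{"linear":[0,0,0],"delta_rot":[-8,0,0],"fingers":1},{"linear":[0,0,0],"delta_rot":[-8,0,0],"fingers":1}]'
python3 -m crank '[{"linear":[0,0,0],"delta_rot":[-8,0,0],"fingers":1},{"linear":[0,0,0],"delta_rot":[-8,0,0],"fingers":1},{"linear":[0,0,0],"delta_rot":[-8,0,0],"fingers":1},{"linear":[0,0,0],"delta_rot":[-8,0,0],"fingers":1},{"linear":[0,0,0],"delta_rot":[-8,0,0],"fingers":1}]'
python3 -c "
from h import *
goal((600,-169,276),8)
c=capture('wrist');cv2.imwrite('pics/w1.png',c['image']);print(proj(c,(600,-169,270)),proj(c,(580.5,-30.5,291)))"
```

```text
time: 0.6
tool_pos: [293.5, -398.7, 322.0]
tcp_rot: [-1.398, 1.57, 2.059]
contact_force: [0.5, -0.2, 0.1]
grip_width: 91.6
time: 1.1
tool_pos: [441.4, -287.3, 345.5]
tcp_rot: [-0.718, 1.57, 2.74]
contact_force: [0.3, -0.5, -1.0]
grip_width: 91.9
time: 1.6
tool_pos: [589.1, -176.0, 345.2]
tcp_rot: [-0.544, 1.57, 2.913]
contact_force: [-0.5, -0.6, 0.4]
grip_width: 91.3
time: 2.1
tool_pos: [588.0, -177.0, 345.1]
tcp_rot: [-1.364, 1.57, 2.797]
contact_force: [-1.0, 0.1, -0.3]
grip_width: 91.6
time: 2.6
tool_pos: [588.0, -177.1, 345.1]
tcp_rot: [-2.063, 1.57, 2.796]
contact_force: [-1.0, -0.7, 0.4]
grip_width: 91.8
at [ 588.  -177.1  345.1] F [-1.  -0.7  0.4] w 91.8 q [-0.42  0.47  1.07 -0.    1.6  -0.56] t 2.6
tool yaw of y 8.42 axes [[-0.001, 0.989, 0.146], [0.0, 0.146, -0.989], [-1.0, -0.001, -0.001]]
shift cm [ 6.91  1.32 -0.62] rot deg [ 0.42 -0.03  0.06]
[341.2 247.9] [353.2 -69.2]
```

View pics/w1.png

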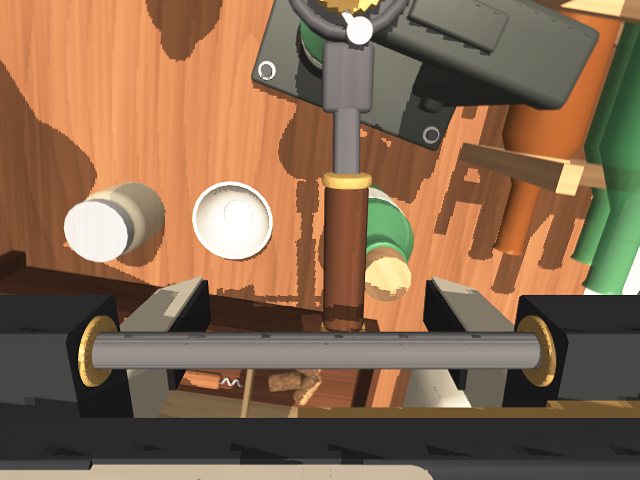

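The wrist view shows the grip at about (346,252) against a predicted (341,248), so the measurements agree to about 3 mm. I'll descend and straddle the grip.

```bash
python3 -m crank '[{"linear":[0,0.75,-0.3],"delta_rot":[0,0,0],"fingers":1},{"linear":[0,0.75,-0.3],"delta_rot":[0,0,0],"fingers":1},{"linear":[2.3,0,0],"delta_rot":[0,0,0],"fingers":1},{"linear":[2.3,0,0],"delta_rot":[0,0,0],"fingers":1},{"linear":[2.3,0,0],"delta_rot":[0,0,0],"fingers":0.6}]'
python3 -m crank '[{"linear":[0,0,0],"delta_rot":[0,0,0],"fingers":0.34},{"linear":[0,0,0],"delta_rot":[0,0,0],"fingers":0.34},{"linear":[0,0,0],"delta_rot":[0,0,0],"fingers":0.34},{"linear":[0,0,0],"delta_rot":[0,0,0],"fingers":0.34},{"linear":[0,0,0],"delta_rot":[0,0,0],"fingers":0.34}]'
python3 -c "
from h import *
goal((600,-169,276),8)
o,q,M=st();d=q[:2]-A;print('radius',np.hypot(*d),'yaw',np.degrees(np.arctan2(d[1],d[0])))"
```

```text
time: 3.15
tool_pos: [602.7, -168.5, 275.7]
tcp_rot: [1.748, 1.571, 0.317]
contact_force: [-1.1, -0.2, 0.2]
grip_width: 87.2
time: 3.65
tool_pos: [602.4, -169.2, 277.8]
tcp_rot: [1.009, 1.569, -0.421]
contact_force: [0.6, 0.4, -0.1]
grip_width: 48.3
at [ 602.4 -169.2  277.8] F [ 0.6  0.4 -0.1] w 48.3 q [-0.4   0.52  1.18 -0.    1.45 -0.54] t 3.65
tool yaw of y 8.08 axes [[0.002, 0.99, 0.14], [-0.001, 0.14, -0.99], [-1.0, 0.002, 0.001]]
shift cm [ 0.18 -0.24 -0.05] rot deg [ 0.08  0.06 -0.09]
radius 140.40658531188214 yaw -81.00969257053843
```

```bash
python3 -m crank '[{"linear":[0.15,0,0],"delta_rot":[0,0,0],"fingers":0.34},{"linear":[0,-1.71,-0.1],"delta_rot":[7,0,0],"fingers":0.34},{"linear":[0,-1.71,-0.1],"delta_rot":[7,0,0],"fingers":0.34},{"linear":[0,-1.71,-0.1],"delta_rot":[7,0,0],"fingers":0.34},{"linear":[0,-1.71,-0.1],"delta_rot":[7,0,0],"fingers":0.34}]'
python3 -m crank '[{"linear":[0,-1.71,-0.1],"delta_rot":[7,0,0],"fingers":0.34},{"linear":[0,-1.71,-0.1],"delta_rot":[7,0,0],"fingers":0.34},{"linear":[0,-1.71,-0.1],"delta_rot":[7,0,0],"fingers":0.34},{"linear":[0,-1.71,-0.1],"delta_rot":[7,0,0],"fingers":0.34},{"linear":[0,0,0],"delta_rot":[0,0,0],"fingers":0.34}]'
cat > p.py <<'E'
from h import *
goal((600,-169,276),8)
o,q,M=st();d=q[:2]-A;print('radius',np.hypot(*d).round(1),'yaw',np.degrees(np.arctan2(d[1],d[0])).round(2),'toolz yaw',np.degrees(np.arctan2(M[1,2],M[0,2])).round(2))
E
python3 p.py; python3 -c "
from h import *
c=capture('top');cv2.imwrite('pics/t2.png',cv2.resize(c['image'][145:315,285:425],None,fx=3.5,fy=3.5))"
```

```text
time: 4.15
tool_pos: [534.1, -162.4, 275.3]
tcp_rot: [1.561, 1.57, -0.362]
contact_force: [1.3, -0.0, -0.9]
grip_width: 31.4
time: 4.65
tool_pos: [477.3, -123.8, 275.8]
tcp_rot: [1.783, 1.57, -0.624]
contact_force: [-0.0, -0.2, 0.4]
grip_width: 30.9
at [ 477.3 -123.8  275.8] F [-0.  -0.2  0.4] w 30.9 q [-0.41  0.26  1.57 -0.    1.31  0.43] t 4.65
tool yaw of y -47.93 axes [[0.001, 0.67, -0.742], [-0.0, -0.742, -0.67], [-1.0, 0.001, -0.0]]
shift cm [-1.000e-02  1.157e+01 -6.080e+00] rot deg [-5.593e+01  1.000e-02 -4.000e-02]
radius 139.1 yaw -137.88 toolz yaw -137.93
```

View pics/t2.png

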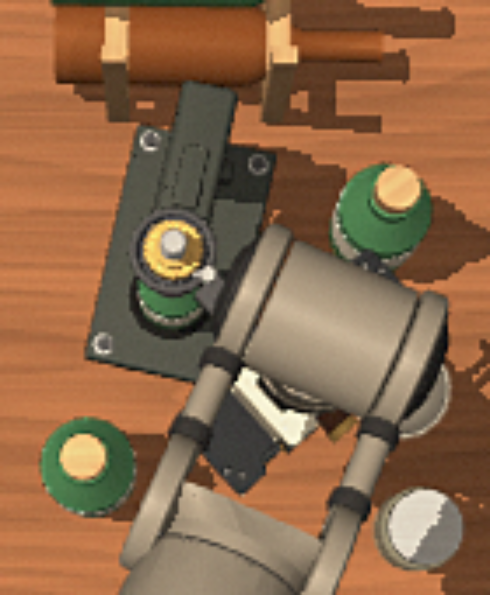

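The handle followed: the hub's pin, at (207,275) in the crop, now points front right. Starting the first drive stroke.

```bash
python3 -m crank '[{"linear":[0,1.71,-0.1],"delta_rot":[-7,0,0],"fingers":0.34},{"linear":[0,1.71,-0.1],"delta_rot":[-7,0,0],"fingers":0.34},{"linear":[0,1.71,-0.1],"delta_rot":[-7,0,0],"fingers":0.34},{"linear":[0,1.71,-0.1],"delta_rot":[-7,0,0],"fingers":0.34},{"linear":[0,1.71,-0.1],"delta_rot":[-7,0,0],"fingers":0.34}]'
python3 -m crank '[{"linear":[0,1.71,-0.1],"delta_rot":[-7,0,0],"fingers":0.34},{"linear":[0,1.71,-0.1],"delta_rot":[-7,0,0],"fingers":0.34},{"linear":[0,1.71,-0.1],"delta_rot":[-7,0,0],"fingers":0.34},{"linear":[0,1.71,-0.1],"delta_rot":[-7,0,0],"fingers":0.34},{"linear":[0,1.71,-0.1],"delta_rot":[-7,0,0],"fingers":0.34}]'
python3 -m crank '[{"linear":[0,0.73,0],"delta_rot":[-3,0,0],"fingers":0.34},{"linear":[0,0.73,0],"delta_rot":[-3,0,0],"fingers":0.34},{"linear":[0,0,0],"delta_rot":[0,0,0],"fingers":0.34},{"linear":[0,0,0],"delta_rot":[0,0,0],"fingers":0.34},{"linear":[0,0,0],"delta_rot":[0,0,0],"fingers":0.34}]'
python3 p.py
```

```text
time: 5.2
tool_pos: [551.3, -168.1, 275.0]
tcp_rot: [-1.842, 1.569, 2.653]
contact_force: [-2.6, 2.1, 1.7]
grip_width: 31.5
time: 5.7
tool_pos: [635.4, -161.8, 274.7]
tcp_rot: [-1.885, 1.569, -3.062]
contact_force: [-3.5, 0.7, 1.7]
grip_width: 31.2
time: 6.2
tool_pos: [648.1, -155.6, 274.8]
tcp_rot: [-1.897, 1.57, -2.978]
contact_force: [-0.6, -1.3, -0.7]
grip_width: 31.3
at [ 648.1 -155.6  274.8] F [-0.6 -1.3 -0.7] w 31.3 q [-0.35  0.6   1.04 -0.    1.5  -0.84] t 6.2
tool yaw of y 28.06 axes [[-0.001, 0.882, 0.47], [-0.0, 0.47, -0.882], [-1.0, -0.001, -0.0]]
shift cm [-0.11 -4.87 -1.08] rot deg [ 2.006e+01 -1.000e-02  3.000e-02]
radius 142.2 yaw -61.62 toolz yaw -61.94
```

```bash
python3 -m crank '[{"linear":[0,-1.71,-0.1],"delta_rot":[7,0,0],"fingers":0.34},{"linear":[0,-1.71,-0.1],"delta_rot":[7,0,0],"fingers":0.34},{"linear":[0,-1.71,-0.1],"delta_rot":[7,0,0],"fingers":0.34},{"linear":[0,-1.71,-0.1],"delta_rot":[7,0,0],"fingers":0.34},{"linear":[0,-1.71,-0.1],"delta_rot":[7,0,0],"fingers":0.34}]'
python3 -m crank '[{"linear":[0,-1.71,-0.1],"delta_rot":[7,0,0],"fingers":0.34},{"linear":[0,-1.71,-0.1],"delta_rot":[7,0,0],"fingers":0.34},{"linear":[0,-1.71,-0.1],"delta_rot":[7,0,0],"fingers":0.34},{"linear":[0,-1.71,-0.1],"delta_rot":[7,0,0],"fingers":0.34},{"linear":[0,-1.71,-0.1],"delta_rot":[7,0,0],"fingers":0.34}]'
python3 -m crank '[{"linear":[0,-0.73,0],"delta_rot":[3,0,0],"fingers":0.34},{"linear":[0,-0.73,0],"delta_rot":[3,0,0],"fingers":0.34},{"linear":[0,0,0],"delta_rot":[0,0,0],"fingers":0.34},{"linear":[0,0,0],"delta_rot":[0,0,0],"fingers":0.34},{"linear":[0,0,0],"delta_rot":[0,0,0],"fingers":0.34}]'
python3 p.py
python3 -m crank '[{"linear":[0,1.71,-0.1],"delta_rot":[-7,0,0],"fingers":0.34},{"linear":[0,1.71,-0.1],"delta_rot":[-7,0,0],"fingers":0.34},{"linear":[0,1.71,-0.1],"delta_rot":[-7,0,0],"fingers":0.34},{"linear":[0,1.71,-0.1],"delta_rot":[-7,0,0],"fingers":0.34},{"linear":[0,1.71,-0.1],"delta_rot":[-7,0,0],"fingers":0.34}]'
python3 -m crank '[{"linear":[0,1.71,-0.1],"delta_rot":[-7,0,0],"fingers":0.34},{"linear":[0,1.71,-0.1],"delta_rot":[-7,0,0],"fingers":0.34},{"linear":[0,1.71,-0.1],"delta_rot":[-7,0,0],"fingers":0.34},{"linear":[0,1.71,-0.1],"delta_rot":[-7,0,0],"fingers":0.34},{"linear":[0,1.71,-0.1],"delta_rot":[-7,0,0],"fingers":0.34}]'
python3 -m crank '[{"linear":[0,0.73,0],"delta_rot":[-3,0,0],"fingers":0.34},{"linear":[0,0.73,0],"delta_rot":[-3,0,0],"fingers":0.34},{"linear":[0,0,0],"delta_rot":[0,0,0],"fingers":0.34},{"linear":[0,0,0],"delta_rot":[0,0,0],"fingers":0.34},{"linear":[0,0,0],"delta_rot":[0,0,0],"fingers":0.34}]'
python3 p.py
```

```text
time: 6.7
tool_pos: [565.0, -171.1, 275.5]
tcp_rot: [1.671, 1.569, -0.025]
contact_force: [0.7, 1.3, 0.2]
grip_width: 31.2
time: 7.2
tool_pos: [488.1, -136.3, 275.7]
tcp_rot: [1.954, 1.569, -0.354]
contact_force: [1.3, 0.4, 0.6]
grip_width: 31.1
time: 7.7
tool_pos: [478.2, -126.4, 275.3]
tcp_rot: [1.985, 1.57, -0.421]
contact_force: [0.8, -0.5, 0.5]
grip_width: 31.6
at [ 478.2 -126.4  275.3] F [ 0.8 -0.5  0.5] w 31.6 q [-0.41  0.27  1.56 -0.    1.31  0.42] t 7.7
tool yaw of y -47.86 axes [[0.001, 0.671, -0.742], [-0.0, -0.742, -0.671], [-1.0, 0.001, -0.0]]
shift cm [-0.06 11.33 -6.18] rot deg [-5.586e+01  0.000e+00 -4.000e-02]
radius 140.3 yaw -136.86 toolz yaw -137.86
time: 8.2
tool_pos: [550.6, -169.3, 274.9]
tcp_rot: [-1.847, 1.569, 2.645]
contact_force: [-2.5, 2.6, 2.0]
grip_width: 30.9
time: 8.7
tool_pos: [634.8, -163.2, 274.7]
tcp_rot: [-1.813, 1.569, -2.994]
contact_force: [-3.4, 0.1, 1.2]
grip_width: 31.0
time: 9.2
tool_pos: [647.7, -157.0, 274.9]
tcp_rot: [-2.115, 1.57, 3.086]
contact_force: [-1.6, -0.3, -0.4]
grip_width: 31.2
at [ 647.7 -157.   274.9] F [-1.6 -0.3 -0.4] w 31.2 q [-0.35  0.6   1.04 -0.    1.5  -0.84] t 9.2
tool yaw of y 28.02 axes [[-0.001, 0.883, 0.47], [0.0, 0.47, -0.883], [-1.0, -0.001, -0.0]]
shift cm [-0.11 -4.77 -1.18] rot deg [ 2.002e+01 -2.000e-02  4.000e-02]
radius 143.2 yaw -62.03 toolz yaw -61.98
```

```bash
python3 -m crank '[{"linear":[0,-1.71,-0.12],"delta_rot":[7,0,0],"fingers":0.34},{"linear":[0,-1.71,-0.12],"delta_rot":[7,0,0],"fingers":0.34},{"linear":[0,-1.71,-0.12],"delta_rot":[7,0,0],"fingers":0.34},{"linear":[0,-1.71,-0.12],"delta_rot":[7,0,0],"fingers":0.34},{"linear":[0,-1.71,-0.12],"delta_rot":[7,0,0],"fingers":0.34}]'
python3 -m crank '[{"linear":[0,-1.71,-0.12],"delta_rot":[7,0,0],"fingers":0.34},{"linear":[0,-1.71,-0.12],"delta_rot":[7,0,0],"fingers":0.34},{"linear":[0,-1.71,-0.12],"delta_rot":[7,0,0],"fingers":0.34},{"linear":[0,-1.71,-0.12],"delta_rot":[7,0,0],"fingers":0.34},{"linear":[0,-1.71,-0.12],"delta_rot":[7,0,0],"fingers":0.34}]'
python3 -m crank '[{"linear":[0,-0.75,0],"delta_rot":[3,0,0],"fingers":0.34},{"linear":[0,-0.75,0],"delta_rot":[3,0,0],"fingers":0.34},{"linear":[0,0,0],"delta_rot":[0,0,0],"fingers":0.34},{"linear":[0,0,0],"delta_rot":[0,0,0],"fingers":0.34},{"linear":[0,0,0],"delta_rot":[0,0,0],"fingers":0.34}]'
python3 p.py
python3 -m crank '[{"linear":[0,1.71,-0.1],"delta_rot":[-7,0,0],"fingers":0.34},{"linear":[0,1.71,-0.1],"delta_rot":[-7,0,0],"fingers":0.34},{"linear":[0,1.71,-0.1],"delta_rot":[-7,0,0],"fingers":0.34},{"linear":[0,1.71,-0.1],"delta_rot":[-7,0,0],"fingers":0.34},{"linear":[0,1.71,-0.1],"delta_rot":[-7,0,0],"fingers":0.34}]'
python3 -m crank '[{"linear":[0,1.71,-0.1],"delta_rot":[-7,0,0],"fingers":0.34},{"linear":[0,1.71,-0.1],"delta_rot":[-7,0,0],"fingers":0.34},{"linear":[0,1.71,-0.1],"delta_rot":[-7,0,0],"fingers":0.34},{"linear":[0,1.71,-0.1],"delta_rot":[-7,0,0],"fingers":0.34},{"linear":[0,1.71,-0.1],"delta_rot":[-7,0,0],"fingers":0.34}]'
python3 -m crank '[{"linear":[0,0.73,0],"delta_rot":[-3,0,0],"fingers":0.34},{"linear":[0,0.73,0],"delta_rot":[-3,0,0],"fingers":0.34},{"linear":[0,0,0],"delta_rot":[0,0,0],"fingers":0.34},{"linear":[0,0,0],"delta_rot":[0,0,0],"fingers":0.34},{"linear":[0,0,0],"delta_rot":[0,0,0],"fingers":0.34}]'
python3 p.py
python3 - <<'E'
from h import *
import pickle
c0=pickle.load(open('c0.pkl','rb'))['scene'];c=capture('scene')
f=lambda i:cv2.resize(i['image'][180:300,265:345],None,fx=4.8,fy=4.8,interpolation=3)
cv2.imwrite('pics/s3.png',np.hstack([f(c0),f(c)]))
for r in(0,.010,.015,.02,.025):print(r,proj(c,(580.5,-30.5,291+1000*r)))
E
```

```text
time: 9.7
tool_pos: [564.4, -171.7, 275.5]
tcp_rot: [1.612, 1.569, -0.086]
contact_force: [1.5, 0.5, 0.8]
grip_width: 31.0
time: 10.2
tool_pos: [487.8, -135.9, 275.7]
tcp_rot: [1.947, 1.569, -0.361]
contact_force: [0.5, -0.1, 0.1]
grip_width: 31.5
time: 10.7
tool_pos: [477.7, -125.8, 275.3]
tcp_rot: [1.979, 1.57, -0.427]
contact_force: [-0.1, 0.1, -0.6]
grip_width: 31.1
at [ 477.7 -125.8  275.3] F [-0.1  0.1 -0.6] w 31.1 q [-0.41  0.27  1.57 -0.    1.31  0.42] t 10.7
tool yaw of y -47.87 axes [[0.001, 0.671, -0.742], [-0.0, -0.742, -0.671], [-1.0, 0.001, -0.0]]
shift cm [-0.06 11.41 -6.17] rot deg [-5.587e+01  0.000e+00 -3.000e-02]
radius 140.2 yaw -137.17 toolz yaw -137.87
time: 11.2
tool_pos: [550.1, -168.8, 274.9]
tcp_rot: [-1.771, 1.569, 2.722]
contact_force: [-2.7, 2.6, 2.0]
grip_width: 31.3
time: 11.7
tool_pos: [634.4, -162.8, 274.8]
tcp_rot: [-1.596, 1.569, -2.777]
contact_force: [-3.8, -1.3, 0.8]
grip_width: 31.3
time: 12.2
tool_pos: [647.2, -156.4, 274.9]
tcp_rot: [-2.159, 1.57, 3.042]
contact_force: [-1.0, -0.8, -0.4]
grip_width: 31.0
at [ 647.2 -156.4  274.9] F [-1.  -0.8 -0.4] w 31.0 q [-0.35  0.6   1.04 -0.    1.5  -0.84] t 12.2
tool yaw of y 28.02 axes [[-0.001, 0.883, 0.47], [0.0, 0.47, -0.883], [-1.0, -0.001, -0.0]]
shift cm [-0.11 -4.76 -1.11] rot deg [ 2.002e+01 -2.000e-02  4.000e-02]
radius 142.5 yaw -62.09 toolz yaw -61.98
0 [308.4 197.9]
0.01 [308.2 194.1]
0.015 [308.2 192.1]
0.02 [308.1 190.2]
0.025 [308.  188.2]
```

View pics/s3.png

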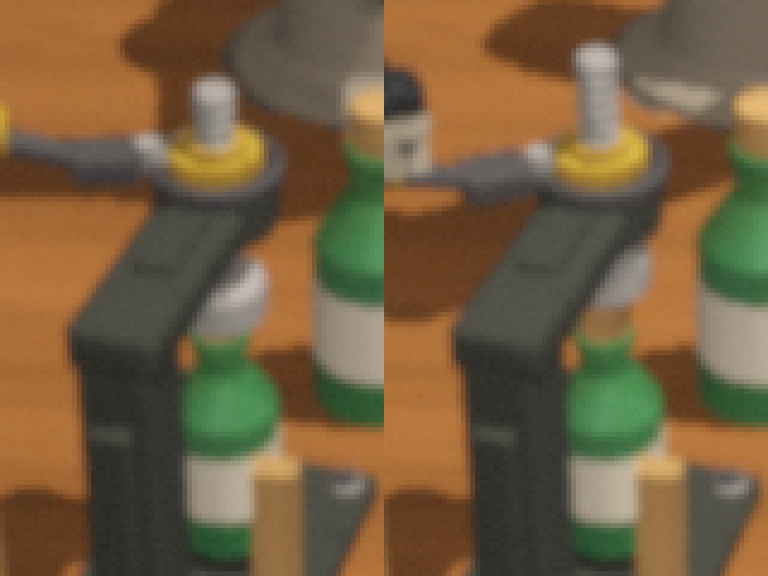

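The screw tip rose from row 78 to row 44 in the crop (4.8×), about 18 mm of rise, and the stopper is now visible below the cup. I'll add a short stroke to reach about 20 mm, then lift off.

```bash
python3 -m crank '[{"linear":[0,-1.71,-0.1],"delta_rot":[7,0,0],"fingers":0.34},{"linear":[0,-1.71,-0.1],"delta_rot":[7,0,0],"fingers":0.34},{"linear":[0,-1.71,-0.1],"delta_rot":[7,0,0],"fingers":0.34},{"linear":[0,-1.71,-0.1],"delta_rot":[7,0,0],"fingers":0.34},{"linear":[0,-1.71,-0.1],"delta_rot":[7,0,0],"fingers":0.34}]'
python3 -m crank '[{"linear":[0,0,0],"delta_rot":[0,0,0],"fingers":0.34},{"linear":[0,0,0],"delta_rot":[0,0,0],"fingers":0.34},{"linear":[0,1.71,-0.1],"delta_rot":[-7,0,0],"fingers":0.34},{"linear":[0,1.71,-0.1],"delta_rot":[-7,0,0],"fingers":0.34},{"linear":[0,1.71,-0.1],"delta_rot":[-7,0,0],"fingers":0.34}]'
python3 -m crank '[{"linear":[0,1.71,-0.1],"delta_rot":[-7,0,0],"fingers":0.34},{"linear":[0,1.71,-0.1],"delta_rot":[-7,0,0],"fingers":0.34},{"linear":[0,0,0],"delta_rot":[0,0,0],"fingers":0.34},{"linear":[0,0,0],"delta_rot":[0,0,0],"fingers":0.34},{"linear":[0,-0.35,0],"delta_rot":[0,0,0],"fingers":0.5}]'
python3 -m crank '[{"linear":[0,0,0],"delta_rot":[0,0,0],"fingers":0.7},{"linear":[-1.5,0,0],"delta_rot":[0,0,0],"fingers":1},{"linear":[-3.5,0,0],"delta_rot":[0,0,0],"fingers":1},{"linear":[-4,0,0],"delta_rot":[0,0,0],"fingers":1},{"linear":[-4,0,0],"delta_rot":[0,0,0],"fingers":1}]'
python3 p.py
python3 - <<'E'
from h import *
import pickle
from scipy.optimize import least_squares
c0=pickle.load(open('c0.pkl','rb'));c=capture('scene');t=capture('top');pickle.dump({'scene':c,'top':t},open('c1.pkl','wb'))
f=lambda i:i['image'][180:215,295:325].astype(int)
# screw tip row: bright gray pixels
for i in(c0['scene'],c):
    col=i['image'][183:206,306:312].astype(int).mean(1); print(col.min(1).round(0).astype(int).tolist())
# planar arm fit
o,q,M=st()
D=[([0.342,1.524],(np.hypot(163.075,499.048),251.741)),([.47,1.07],(np.hypot(588,177.1),345.1)),([.52,1.18],(np.hypot(602.4,169.2),277.8)),([.26,1.57],(np.hypot(477.3,123.8),275.8)),([.6,1.04],(np.hypot(648.1,155.6),274.8)),(o['joint_positions'][1:3],(np.hypot(q[0],q[1]),q[2]))]
def fun(p):
    a,L1,L2,H,e=p;r=[]
    for (x,y),(R_,Z) in D:
        s=x+y
        r+=[a+L1*np.sin(x)+L2*np.sin(s)+e*np.cos(s)-R_,H+L1*np.cos(x)+L2*np.cos(s)-e*np.sin(s)-Z]
    return r
s=least_squares(fun,[0,400,400,100,0]);print(s.x.round(1),np.round(s.fun,1))
E
```

```text
time: 12.75
tool_pos: [564.2, -171.8, 275.5]
tcp_rot: [1.805, 1.569, 0.108]
contact_force: [0.8, 0.8, 0.5]
grip_width: 31.6
time: 13.25
tool_pos: [616.4, -169.0, 275.3]
tcp_rot: [-1.412, 1.57, -2.729]
contact_force: [-3.2, 0.5, 1.8]
grip_width: 31.2
time: 13.75
tool_pos: [644.4, -158.1, 274.9]
tcp_rot: [-2.861, 1.57, 2.34]
contact_force: [0.9, 0.0, -0.2]
grip_width: 35.6
time: 14.25
tool_pos: [643.8, -158.3, 407.1]
tcp_rot: [1.2, 1.571, 0.118]
contact_force: [0.5, -0.5, 0.5]
grip_width: 74.5
at [ 643.8 -158.3  407.1] F [ 0.5 -0.5  0.5] w 74.5 q [-0.36  0.59  0.72  0.    1.84 -0.85] t 14.25
tool yaw of y 28.02 axes [[0.0, 0.883, 0.47], [0.0, 0.47, -0.883], [-1.0, 0.0, 0.0]]
shift cm [13.1  -4.37 -1.12] rot deg [ 2.002e+01  0.000e+00 -1.000e-02]
radius 142.6 yaw -63.64 toolz yaw -61.98
[32, 30, 32, 32, 30, 32, 33, 32, 31, 35, 33, 39, 63, 106, 142, 159, 160, 152, 139, 126, 123, 123, 121]
[34, 34, 34, 41, 72, 118, 152, 166, 166, 158, 142, 130, 130, 132, 129, 129, 130, 126, 127, 130, 126, 125, 127]
[ 17.3 490.4 375.6 -48.   55. ] [ 0.1  0.5  2.4  0.8  0.6 -3.1 -0.8  0.8 -1.4  1.2 -1.  -0.2]
```

The screw tip is now about 7.9 px higher than at the start (0.39 px/mm), so the ram has risen about 20 mm. Next I move to the free space on the left, and start tilting to see how the wrist joints behave.

```bash
python3 -m crank '[{"linear":[0,1,-3],"delta_rot":[0,0,0],"fingers":1},{"linear":[0,1,-4],"delta_rot":[0,0,0],"fingers":1},{"linear":[0,1,-4],"delta_rot":[0,0,0],"fingers":1},{"linear":[0,1,-4],"delta_rot":[0,0,0],"fingers":1},{"linear":[0,1,-4],"delta_rot":[0,0,0],"fingers":1}]'
python3 -m crank '[{"linear":[0,1,-4],"delta_rot":[0,0,0],"fingers":1},{"linear":[0,1,-4],"delta_rot":[7,0,0],"fingers":1},{"linear":[0,0,0],"delta_rot":[7,0,0],"fingers":1},{"linear":[0,0,0],"delta_rot":[7,0,0],"fingers":1},{"linear":[0,0,0],"delta_rot":[7,0,0],"fingers":1}]'
python3 p.py
python3 -m crank '[{"linear":[0,0,0],"delta_rot":[0,-7,0],"fingers":1},{"linear":[0,0,0],"delta_rot":[0,-7,0],"fingers":1},{"linear":[0,0,0],"delta_rot":[0,-7,0],"fingers":1},{"linear":[0,0,0],"delta_rot":[0,-7,0],"fingers":1},{"linear":[0,0,0],"delta_rot":[0,0,0],"fingers":1}]'
python3 p.py
```

```text
time: 14.85
tool_pos: [598.2, 34.2, 404.9]
tcp_rot: [-2.786, 1.571, 2.416]
contact_force: [0.1, 0.4, 0.2]
grip_width: 91.7
time: 15.35
tool_pos: [578.6, 113.3, 404.9]
tcp_rot: [-1.144, 1.571, -2.718]
contact_force: [0.3, 0.7, 0.0]
grip_width: 91.8
at [578.6 113.3 404.9] F [0.3 0.7 0. ] w 91.8 q [ 0.06  0.41  1.01 -0.    1.72  0.07] t 15.35
tool yaw of y -0.19 axes [[-0.0, 1.0, -0.003], [-0.0, -0.003, -1.0], [-1.0, -0.0, 0.0]]
shift cm [12.89  2.24 28.22] rot deg [-8.19  0.    0.01]
radius 143.8 yaw 90.75 toolz yaw -90.19
time: 15.85
tool_pos: [578.6, 115.0, 402.9]
tcp_rot: [-0.008, 1.08, -1.573]
contact_force: [-0.5, 0.4, -0.9]
grip_width: 91.8
at [578.6 115.  402.9] F [-0.5  0.4 -0.9] w 91.8 q [ 0.29  0.5   0.96 -0.48  1.81  0.2 ] t 15.85
tool yaw of y 0.29 axes [[-0.001, 1.0, 0.006], [-0.471, 0.005, -0.882], [-0.882, -0.004, 0.471]]
shift cm [24.57  2.05 19.08] rot deg [-7.5  28.05  2.11]
radius 145.5 yaw 90.75 toolz yaw -89.59
```

```bash
cat > k.py <<'E'
from h import *
from scipy.optimize import least_squares
B=np.array([[0,-1,0],[0,0,-1],[1,0,0]]).T.astype(float) # tool axes in frame6: placeholder
# tool x=z6, tool y=-x6, tool z=-y6
T6=np.array([[0,-1,0],[0,0,-1],[1,0,0]],float)
def fk(q,P):
    a,h,d,L1,L2,e,L3=P
    th=q[1]+q[2]
    R1=R.from_euler('z',q[0])
    p=np.array([a+L1*np.sin(q[1])+L2*np.sin(th)+e*np.cos(th),d,h+L1*np.cos(q[1])+L2*np.cos(th)-e*np.sin(th)])
    Rw=R1*R.from_euler('y',th)*R.from_euler('z',q[3])*R.from_euler('y',q[4])*R.from_euler('z',q[5])
    M=Rw.as_matrix()@T6
    return R1.apply(p)+L3*M[:,0],M
E
python3 - <<'E'
from k import *
o,q,M=st()
D=[([-1.401,.342,1.524,0,1.275,-.146],[163.075,-499.048,251.741]),([-.42,.47,1.07,0,1.6,-.56],[588,-177.1,345.1]),([-.4,.52,1.18,0,1.45,-.54],[602.4,-169.2,277.8]),([-.41,.26,1.57,0,1.31,.43],[477.3,-123.8,275.8]),([-.35,.6,1.04,0,1.5,-.84],[648.1,-155.6,274.8]),([-.36,.59,.72,0,1.84,-.85],[643.8,-158.3,407.1]),([.06,.41,1.01,0,1.72,.07],[578.6,113.3,404.9]),(o['joint_positions'],q)]
s=least_squares(lambda P:np.concatenate([fk(j,P)[0]-p for j,p in D]),[0,300,77,450,400,0,250])
print(s.x.round(1));print(s.fun.reshape(-1,3).round(1));print((fk(o['joint_positions'],s.x)[1]-M).round(3))
E
```

```text
[-2.000e-01  2.287e+02  7.750e+01  5.023e+02  3.818e+02  4.650e+01
  2.947e+02]
[[ 1.2 -0.6 -0.2]
 [ 1.3 -1.2  1.9]
 [-1.6 -0.7 -3.3]
 [-0.2  1.   0.7]
 [-0.1  1.6  0.9]
 [-1.  -0.8 -2.3]
 [ 0.6 -0.8  1.1]
 [-0.2  0.3  1.1]]
[[ 0.  0. -0.]
 [-0. -0. -0.]
 [-0.  0.  0.]]
```

```bash
cat >> k.py <<'E'
P=np.array([-0.2,228.7,77.5,502.3,381.8,46.5,294.7])
LO=np.array([-2.53,-.77,.04,-1,.28,-3.11]);HI=np.array([2.53,2.02,2.7,4.14,2.66,3.11])
def pose(g,yaw,tilt,sgn):
    y,t=np.radians([yaw,tilt]);X=np.array([np.cos(y)*np.cos(t),np.sin(y)*np.cos(t),-np.sin(t)])
    Y=sgn*np.array([-np.sin(y),np.cos(y),0]);return np.array(g,float)-6*X,np.c_[X,Y,np.cross(X,Y)]
def ik(p,M):
    """all solutions, analytic-ish"""
    a,h,d,L1,L2,e,L3=P; w=p-L3*M[:,0]; rr=np.hypot(w[0],w[1]); out=[]
    if rr<abs(d): return out
    r=np.sqrt(rr**2-d**2); q1=np.arctan2(w[1],w[0])-np.arctan2(d,r)
    x,z=r-a,w[2]-h; L=np.hypot(L2,e); c=(x*x+z*z-L1**2-L**2)/(2*L1*L)
    if abs(c)>1:return out
    be=np.arccos(c); al=np.arctan2(x,z); q2=al-np.arctan2(L*np.sin(be),L1+L*np.cos(be))
    q3=be-np.arctan2(e,L2)   # forearm vec angle = th+atan2(e,L2)
    Rw=(R.from_euler('z',q1)*R.from_euler('y',q2+q3)).as_matrix().T@M@T6.T
    e1=R.from_matrix(Rw).as_euler('ZYZ')
    for q4,q5,q6 in((e1),(e1[0]+np.pi,-e1[1],e1[2]+np.pi)):
        for k in(-1,0,1):
            for m in(-1,0,1):
                q=np.array([q1,q2,q3,q4+2*np.pi*k,q5,q6+2*np.pi*m])
                if (q>LO+.03).all() and (q<HI-.03).all(): out.append(q)
    return out
E
python3 - <<'E'
from k import *
for z in(85,139):
  for t in(0,10,20,30):
    for y in range(-180,180,15):
      for s in(1,-1):
        for q in ik(*pose((580.5,-30.5,z),y,t,s)):
            print(z,t,y,s,q.round(2).tolist(),np.abs(fk(q,P)[0]-pose((580.5,-30.5,z),y,t,s)[0]).max().round(2)) if s==1 else 0
E
```

```text
85 0 -30 1 [0.13, 1.11, 2.22, 3.8, 1.72, 1.69] 0.0
85 0 -15 1 [-0.11, 1.17, 2.33, 3.31, 1.93, 1.63] 0.0
85 0 0 1 [-0.39, 1.19, 2.36, 2.72, 1.95, 1.41] 0.0
85 0 15 1 [-0.61, 1.15, 2.3, 2.25, 1.76, 1.34] 0.0
85 0 30 1 [-0.73, 1.09, 2.15, 1.89, 1.6, 1.47] 0.0
85 0 45 1 [-0.76, 1.07, 1.97, 1.6, 1.57, 1.68] 0.0
85 0 60 1 [-0.74, 1.08, 1.75, 1.36, 1.64, 1.87] 0.0
85 0 75 1 [-0.7, 1.13, 1.53, 1.18, 1.77, 2.02] 0.0
85 0 90 1 [-0.63, 1.19, 1.29, 1.04, 1.94, 2.13] 0.0
85 0 105 1 [-0.56, 1.27, 1.05, 0.94, 2.14, 2.21] 0.0
85 0 120 1 [-0.48, 1.36, 0.8, 0.86, 2.35, 2.25] 0.0
85 0 135 1 [-0.39, 1.45, 0.55, 0.78, 2.57, 2.27] 0.0
85 10 -150 1 [0.05, 1.42, 0.49, -0.79, 2.45, 0.82] 0.0
85 10 -135 1 [0.13, 1.32, 0.72, -0.87, 2.23, 0.81] 0.0
85 10 -120 1 [0.2, 1.23, 0.95, -0.96, 2.02, 0.82] 0.0
85 10 -30 1 [0.12, 0.97, 2.26, 3.78, 1.46, 1.62] 0.0
85 10 -15 1 [-0.11, 1.01, 2.38, 3.29, 1.64, 1.61] 0.0
85 10 0 1 [-0.38, 1.02, 2.41, 2.76, 1.67, 1.46] 0.0
85 10 15 1 [-0.6, 0.99, 2.34, 2.3, 1.52, 1.43] 0.0
85 10 30 1 [-0.71, 0.96, 2.19, 1.9, 1.4, 1.57] 0.0
85 10 45 1 [-0.75, 0.95, 2.0, 1.57, 1.39, 1.76] 0.0
85
[... 5151 characters left out ...]

139 30 -15 1 [-0.12, 0.51, 2.31, 3.32, 0.73, 1.51] 0.0
139 30 0 1 [-0.34, 0.51, 2.33, 2.72, 0.77, 1.71] 0.0
139 30 15 1 [-0.52, 0.52, 2.28, 2.17, 0.83, 1.9] 0.0
139 30 30 1 [-0.63, 0.55, 2.16, 1.71, 0.92, 2.07] 0.0
139 30 45 1 [-0.67, 0.61, 1.99, 1.37, 1.07, 2.19] 0.0
139 30 60 1 [-0.67, 0.68, 1.8, 1.13, 1.25, 2.26] 0.0
139 30 75 1 [-0.64, 0.76, 1.6, 0.95, 1.44, 2.29] 0.0
139 30 90 1 [-0.58, 0.84, 1.4, 0.81, 1.63, 2.28] 0.0
139 30 105 1 [-0.52, 0.93, 1.2, 0.69, 1.83, 2.25] 0.0
139 30 120 1 [-0.45, 1.01, 1.0, 0.57, 2.02, 2.17] 0.0
139 30 135 1 [-0.37, 1.09, 0.82, 0.44, 2.19, 2.06] 0.0
139 30 150 1 [-0.29, 1.16, 0.66, 0.28, 2.33, 1.88] 0.0
139 30 165 1 [-0.21, 1.2, 0.56, 0.07, 2.42, 1.65] 0.0
```

My fitted kinematic model matches to about 2 mm, with orientation exact. The best pick is a body grasp at z 78 with the tool pitched 20° down, coming from the front right (yaw 45°). That stays clear of the decoy bottle, passes above the jar and bowl, and goes under the head. Checking the waypoints now.

Run:
```python
from k import *
tri_=lambda g,y,t:[print(n,g,y,t,'->',[q.round(2).tolist() for q in ik(*pose(g,y,t,-1))]) for n in('',)]
for z in(330,):
  for g in((480,-130,z),(520,-90,z)):
    for t in(88,70,50,35,20):tri_(g,45,t)
c=np.array([580.5,-30.5,78]);X=pose(c,45,20,-1)[1][:,0]
for s in(150,100,0):tri_((c-s*X).round(0),45,20)
B=np.array([np.cos(np.pi/4),np.sin(np.pi/4),0])
for s,l in((100,5),(150,5),(150,240),):tri_((c-s*B+[0,0,l]).round(0),45,20)
for g in((470,100,310),(490,350,310),(505,360,70),(480,300,310),(495,350,70)):
  for y in(30,45):tri_(g,y,20)
```

```text
(480, -130, 330) 45 88 -> [[-0.44, 0.22, 1.46, 0.03, 1.45, 0.34]]
 (480, -130, 330) 45 70 -> [[-0.63, 0.16, 1.58, 0.35, 1.36, 0.08]]
 (480, -130, 330) 45 50 -> [[-0.84, 0.16, 1.73, 0.72, 1.36, -0.25]]
 (480, -130, 330) 45 35 -> [[-0.96, 0.21, 1.83, 0.95, 1.44, -0.49]]
 (480, -130, 330) 45 20 -> [[-1.05, 0.31, 1.93, 1.14, 1.55, -0.71]]
 (520, -90, 330) 45 88 -> [[-0.34, 0.28, 1.38, 0.03, 1.47, 0.45]]
 (520, -90, 330) 45 70 -> [[-0.51, 0.2, 1.53, 0.35, 1.32, 0.2]]
 (520, -90, 330) 45 50 -> [[-0.71, 0.18, 1.71, 0.73, 1.28, -0.15]]
 (520, -90, 330) 45 35 -> [[-0.83, 0.22, 1.83, 1.0, 1.34, -0.42]]
 (520, -90, 330) 45 20 -> [[-0.92, 0.31, 1.93, 1.22, 1.45, -0.67]]
 [ 481. -130.  129.] 45 20 -> [[-1.04, 0.72, 2.05, 1.21, 1.34, -1.21]]
 [514. -97. 112.] 45 20 -> [[-0.94, 0.76, 2.05, 1.31, 1.29, -1.24]]
 [580. -30.  78.] 45 20 -> [[-0.72, 0.85, 2.01, 1.53, 1.22, -1.27]]
 [ 510. -101.   83.] 45 20 -> [[-0.95, 0.83, 2.05, 1.32, 1.28, -1.3]]
 [ 474. -137.   83.] 45 20 -> [[-1.07, 0.83, 2.04, 1.21, 1.31, -1.31]]
 [ 474. -137.  318.] 45 20 -> [[-1.07, 0.34, 1.94, 1.13, 1.55, -0.75]]
 (470, 100, 310) 30 20 -> [[-0.53, -0.0, 2.42, 1.73, 0.97, -0.81]]
 (470, 100, 310) 45 20 -> [[-0.63, 0.11, 2.3, 1.44, 1.21, -0.79]]
 (490, 350, 310) 30 20 -> [[0.46, 0.17, 2.22, 3.01, 0.47, -1.48]]
 (490, 350, 310) 45 20 -> [[0.24, 0.18, 2.21, 2.19, 0.65, -0.94]]
 (505, 360, 70) 30 20 -> [[0.47, 0.87, 2.29, 3.09, 1.23, -1.57]]
 (505, 360, 70) 45 20 -> [[0.26, 0.86, 2.28, 2.61, 1.22, -1.57]]
 (480, 300, 310) 30 20 -> [[0.32, 0.11, 2.31, 2.74, 0.52, -1.29]]
 (480, 300, 310) 45 20 -> [[0.08, 0.13, 2.27, 2.03, 0.75, -0.87]]
 (495, 350, 70) 30 20 -> [[0.45, 0.87, 2.33, 3.07, 1.28, -1.57]]
 (495, 350, 70) 45 20 -> [[0.23, 0.87, 2.31, 2.6, 1.26, -1.59]]
```

```bash
python3 -m crank '[{"linear":[0,0,0],"delta_rot":[0,7,0],"fingers":1},{"linear":[0,0,0],"delta_rot":[0,7,0],"fingers":1},{"linear":[0,0,0],"delta_rot":[0,7,0],"fingers":1},{"linear":[0,0,0],"delta_rot":[0,7,0],"fingers":1},{"linear":[0,0,0],"delta_rot":[0,0,0],"fingers":1}]'
python3 -m crank '[{"linear":[0,-0.8,2],"delta_rot":[0,0,0],"fingers":1},{"linear":[0,-1.6,4],"delta_rot":[0,0,0],"fingers":1},{"linear":[0,-1.6,4],"delta_rot":[0,0,0],"fingers":1},{"linear":[0,-1.6,4],"delta_rot":[0,0,0],"fingers":1},{"linear":[0,-1.6,4],"delta_rot":[0,0,0],"fingers":1}]'
python3 -m crank '[{"linear":[0,-1.6,4],"delta_rot":[0,0,0],"fingers":1},{"linear":[0,-1,2.5],"delta_rot":[0,0,0],"fingers":1},{"linear":[0,0,0],"delta_rot":[7.5,0,0],"fingers":1},{"linear":[0,0,0],"delta_rot":[7.5,0,0],"fingers":1},{"linear":[0,0,0],"delta_rot":[7.5,0,0],"fingers":1}]'
python3 -m crank '[{"linear":[0,0,0],"delta_rot":[7.5,0,0],"fingers":1},{"linear":[0,0,0],"delta_rot":[7.5,0,0],"fingers":1},{"linear":[0,0,0],"delta_rot":[7.5,0,0],"fingers":1},{"linear":[0,0,0],"delta_rot":[0,5,0],"fingers":1},{"linear":[0,0,0],"delta_rot":[0,5,0],"fingers":1}]'
python3 p.py
python3 -m crank '[{"linear":[0,0,0],"delta_rot":[0,6,0],"fingers":1},{"linear":[0,0,0],"delta_rot":[0,6,0],"fingers":1},{"linear":[0,0,0],"delta_rot":[0,6,0],"fingers":1},{"linear":[0,0,0],"delta_rot":[0,6,0],"fingers":1},{"linear":[0,0,0],"delta_rot":[0,6,0],"fingers":1}]'
python3 -m crank '[{"linear":[0,0,0],"delta_rot":[0,6,0],"fingers":1},{"linear":[0,0,0],"delta_rot":[0,6,0],"fingers":1},{"linear":[0,0,0],"delta_rot":[0,6,0],"fingers":1},{"linear":[0,0,0],"delta_rot":[0,6,0],"fingers":1},{"linear":[0,0,0],"delta_rot":[0,6,0],"fingers":1}]'
cat > g.py <<'E'
import sys
from k import *
def rel(g,yaw,tilt,back=0):
    p,G=pose(g,yaw,tilt,-1);p=p-back*G[:,0];o,q,M=st()
    print('at',q.round(1),'grasp',(q+6*M[:,0]).round(1),'F',np.round(o['contact_force'],1),'w',round(o['grip_width'],1),'q',np.round(o['joint_positions'],2),'t',round(o['time'],2))
    print('to',np.round(g),'shift cm',(M.T@(p-q)/10).round(2),'rot',np.degrees(R.from_matrix(M.T@G).as_rotvec()).round(1))
E
python3 -c "
from g import *
rel((580.5,-30.5,78),45,20,150)"
```

```text
time: 16.35
tool_pos: [579.4, 109.9, 406.4]
tcp_rot: [2.495, 1.566, 0.92]
contact_force: [-0.3, -0.1, 0.1]
grip_width: 91.6
time: 16.85
tool_pos: [506.4, -68.4, 405.3]
tcp_rot: [0.094, 1.569, -1.474]
contact_force: [0.5, -0.2, 0.5]
grip_width: 91.7
time: 17.35
tool_pos: [481.3, -132.4, 405.3]
tcp_rot: [0.297, 1.569, -1.671]
contact_force: [-0.0, 0.4, -0.3]
grip_width: 92.1
time: 17.85
tool_pos: [481.9, -131.5, 405.3]
tcp_rot: [3.135, 1.394, 0.782]
contact_force: [0.4, 0.3, -0.0]
grip_width: 91.7
at [ 481.9 -131.5  405.3] F [ 0.4  0.3 -0. ] w 91.7 q [-0.52  0.18  1.35  0.17  1.57  0.27] t 17.85
tool yaw of y -44.85 axes [[0.125, 0.709, -0.694], [0.124, -0.705, -0.698], [-0.984, 0.001, -0.176]]
shift cm [13.74 11.01 -3.31] rot deg [-52.7   -9.36  -4.72]
radius 141.2 yaw -134.32 toolz yaw -134.83
time: 18.35
tool_pos: [481.3, -132.1, 405.6]
tcp_rot: [3.139, 0.87, 0.785]
contact_force: [0.0, 0.7, -0.1]
grip_width: 91.6
time: 18.85
tool_pos: [481.3, -132.0, 405.3]
tcp_rot: [3.141, 0.347, 0.787]
contact_force: [-0.4, 0.0, 0.4]
grip_width: 91.7
at [ 481.3 -132.   405.3] grasp [ 485.3 -128.   403.2] F [-0.4  0.   0.4] w 91.7 q [-1.03  0.22  1.82  1.15  1.62 -0.52] t 18.85
to [580. -30.  78.] shift cm [ 8.87 -0.18 25.92] rot [ 0.1 -0.1  0.1]
```

```bash
python3 -m crank '[{"linear":[1,0,3],"delta_rot":[0,0,0],"fingers":1},{"linear":[1.1,0,3.3],"delta_rot":[0,0,0],"fingers":1},{"linear":[1.1,0,3.3],"delta_rot":[0,0,0],"fingers":1},{"linear":[1.1,0,3.3],"delta_rot":[0,0,0],"fingers":1},{"linear":[1.1,-0.1,3.3],"delta_rot":[0,0,0],"fingers":1}]'
python3 -m crank '[{"linear":[1.1,0,3.3],"delta_rot":[0,0,0],"fingers":1},{"linear":[1.1,0,3.3],"delta_rot":[0,0,0],"fingers":1},{"linear":[1.1,0,3],"delta_rot":[0,0,0],"fingers":1},{"linear":[0.2,0,0],"delta_rot":[0,0,0],"fingers":1},{"linear":[0,0,0],"delta_rot":[0,0,0],"fingers":1}]'
python3 - <<'E'
from g import *
rel((580.5,-30.5,78),45,20)
c=capture('wrist');cv2.imwrite('pics/w4.png',c['image'])
for z in(20,104,128,150,170):print(z,proj(c,(580.5,-30.5,z)))
E
```

```text
time: 19.35
tool_pos: [477.3, -134.3, 233.1]
tcp_rot: [3.141, 0.351, 0.788]
contact_force: [-0.3, -1.0, 0.4]
grip_width: 92.3
time: 19.85
tool_pos: [477.7, -134.2, 132.7]
tcp_rot: [-3.14, 0.348, 0.789]
contact_force: [0.4, 0.9, 0.5]
grip_width: 91.9
at [ 477.7 -134.2  132.7] grasp [ 481.7 -130.2  130.7] F [0.4 0.9 0.5] w 91.9 q [-1.04  0.72  2.05  1.21  1.34 -1.2 ] t 19.85
to [580. -30.  78.] shift cm [14.99 -0.02  0.16] rot [-0.  -0.   0.2]
20 [317.1 281.7]
104 [317.  194.3]
128 [317.  163.3]
150 [317. 132.]
170 [316.9 100.6]
```

View pics/w4.png

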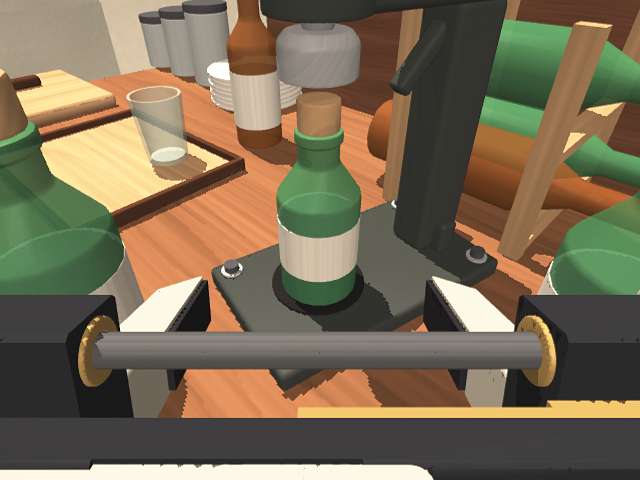

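The wrist view shows the bottle's axis at column 318 (317 predicted) and the stopper at row 96, with the cup clearly above it. Moving in to grip it now.

```bash
python3 -m crank '[{"linear":[3,0,0],"delta_rot":[0,0,0],"fingers":1},{"linear":[4,0,0],"delta_rot":[0,0,0],"fingers":1},{"linear":[4,0,0.1],"delta_rot":[0,0,0],"fingers":1},{"linear":[2.5,0,0],"delta_rot":[0,0,0],"fingers":1},{"linear":[1.5,0,0],"delta_rot":[0,0,0],"fingers":1}]'
python3 -m crank '[{"linear":[0,0,0],"delta_rot":[0,0,0],"fingers":0.75},{"linear":[0,0,0],"delta_rot":[0,0,0],"fingers":0.55},{"linear":[0,0,0],"delta_rot":[0,0,0],"fingers":0.4},{"linear":[0,0,0],"delta_rot":[0,0,0],"fingers":0.4},{"linear":[0,0,0],"delta_rot":[0,0,0],"fingers":0.4}]'
python3 -c "
from g import *
rel((580.5,-30.5,78),45,20)"
```

```text
time: 20.4
tool_pos: [578.1, -33.4, 81.8]
tcp_rot: [3.138, 0.348, 0.789]
contact_force: [-0.1, -0.2, 0.1]
grip_width: 91.6
time: 20.9
tool_pos: [576.9, -36.1, 80.6]
tcp_rot: [3.141, 0.349, 0.785]
contact_force: [-0.2, -1.2, 1.9]
grip_width: 59.0
at [576.9 -36.1  80.6] grasp [580.9 -32.1  78.6] F [-0.2 -1.2  1.9] w 59.0 q [-0.72  0.85  2.01  1.54  1.22 -1.27] t 20.9
to [580. -30.  78.] shift cm [ 0.1  -0.14  0.03] rot [ 0. -0. -0.]
```

```bash
python3 -m crank '[{"linear":[0,0,0],"delta_rot":[0,0,0],"fingers":0.4},{"linear":[-0.1,0,-0.23],"delta_rot":[0,0,0],"fingers":0.4},{"linear":[-0.1,0,-0.23],"delta_rot":[0,0,0],"fingers":0.4},{"linear":[0,0,0],"delta_rot":[0,0,0],"fingers":0.4},{"linear":[0,0,0],"delta_rot":[0,0,0],"fingers":0.4}]'
python3 -c "
from g import *
rel((580.5,-30.5,78),45,20)"
python3 -m crank '[{"linear":[-0.5,0,0.17],"delta_rot":[0,0,0],"fingers":0.4},{"linear":[-1,0,0.34],"delta_rot":[0,0,0],"fingers":0.4},{"linear":[-1.9,0,0.68],"delta_rot":[0,0,0],"fingers":0.4},{"linear":[-1.9,0,0.68],"delta_rot":[0,0,0],"fingers":0.4},{"linear":[-1.9,0,0.68],"delta_rot":[0,0,0],"fingers":0.4}]'
python3 -m crank '[{"linear":[-1.9,0,0.68],"delta_rot":[0,0,0],"fingers":0.4},{"linear":[-1.9,0,0.68],"delta_rot":[0,0,0],"fingers":0.4},{"linear":[-1.9,0,0.68],"delta_rot":[0,0,0],"fingers":0.4},{"linear":[-1,0,0.34],"delta_rot":[0,0,0],"fingers":0.4},{"linear":[0,0,0],"delta_rot":[0,0,0],"fingers":0.4}]'
python3 - <<'E'
from g import *
rel((580.5,-30.5,78),45,20)
c=capture('scene');cv2.imwrite('pics/s5.png',cv2.resize(c['image'][160:330,180:400],None,fx=3.5,fy=3.5))
E
```

```text
time: 21.4
tool_pos: [576.5, -35.2, 84.8]
tcp_rot: [-3.141, 0.35, 0.787]
contact_force: [-0.6, -0.2, -3.2]
grip_width: 59.1
at [576.5 -35.2  84.8] grasp [580.5 -31.2  82.7] F [-0.6 -0.2 -3.2] w 59.1 q [-0.71  0.84  2.02  1.53  1.22 -1.26] t 21.4
to [580. -30.  78.] shift cm [ 0.21 -0.05  0.43] rot [0.  0.  0.1]
time: 21.9
tool_pos: [521.7, -90.5, 85.7]
tcp_rot: [3.141, 0.349, 0.787]
contact_force: [-0.2, -0.5, -4.1]
grip_width: 59.1
time: 22.4
tool_pos: [472.1, -141.5, 86.3]
tcp_rot: [3.141, 0.349, 0.784]
contact_force: [-0.7, 0.1, -4.1]
grip_width: 59.3
at [ 472.1 -141.5   86.3] grasp [ 476.1 -137.5   84.2] F [-0.7  0.1 -4.1] w 59.3 q [-1.06  0.83  2.04  1.22  1.3  -1.3 ] t 22.4
to [580. -30.  78.] shift cm [14.26 -0.2  -4.53] rot [ 0.   0.  -0.1]
```

View pics/s5.png

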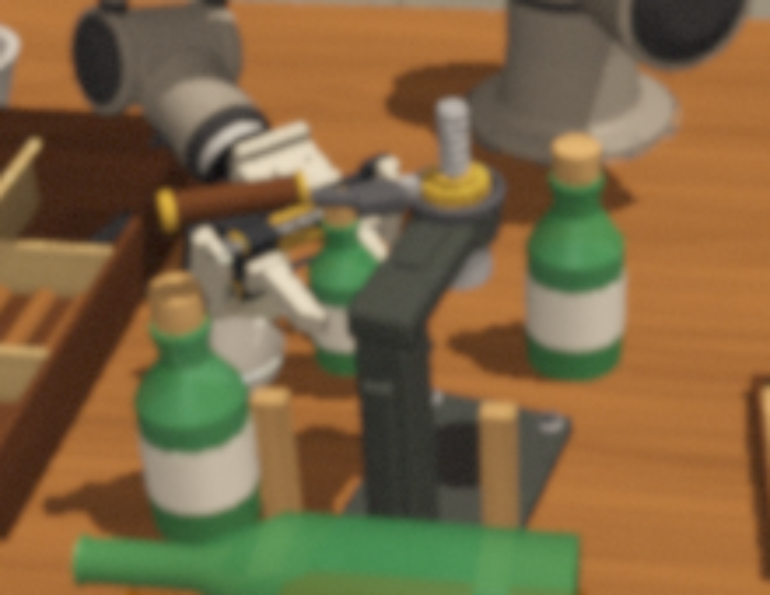

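The bottle is upright in the gripper, at (340,290) in the crop, with a weight of about 4 N and the press behind it undisturbed. Now I'll lift it and carry it over to the tray.

```bash
python3 -m crank '[{"linear":[-0.4,0,-1.1],"delta_rot":[0,0,0],"fingers":0.4},{"linear":[-0.8,0,-2.2],"delta_rot":[0,0,0],"fingers":0.4},{"linear":[-1,0,-2.75],"delta_rot":[0,0,0],"fingers":0.4},{"linear":[-1,0,-2.75],"delta_rot":[0,0,0],"fingers":0.4},{"linear":[-1,0,-2.75],"delta_rot":[0,0,0],"fingers":0.4}]'
python3 -m crank '[{"linear":[-1,0,-2.75],"delta_rot":[0,0,0],"fingers":0.4},{"linear":[-1,0,-2.75],"delta_rot":[0,0,0],"fingers":0.4},{"linear":[-1,0,-2.75],"delta_rot":[0,0,0],"fingers":0.4},{"linear":[-0.6,0,-1.7],"delta_rot":[0,0,0],"fingers":0.4},{"linear":[0,0,0],"delta_rot":[0,0,0],"fingers":0.4}]'
python3 -c "
from g import *
rel((500,355,314),45,20)"
```

```text
time: 22.95
tool_pos: [472.5, -138.1, 211.1]
tcp_rot: [-3.141, 0.349, 0.79]
contact_force: [-0.1, 0.5, -4.1]
grip_width: 59.4
time: 23.45
tool_pos: [472.7, -138.1, 317.4]
tcp_rot: [3.137, 0.35, 0.788]
contact_force: [0.0, -0.2, -4.1]
grip_width: 58.8
at [ 472.7 -138.1  317.4] grasp [ 476.7 -134.1  315.4] F [ 0.  -0.2 -4.1] w 58.8 q [-1.05  0.34  1.94  1.13  1.54 -0.75] t 23.45
to [500 355 314] shift cm [ 34.18 -32.77 -12.47] rot [0.3 0.  0.2]
```

```bash
python3 -m crank '[{"linear":[0.7,-0.7,-0.25],"delta_rot":[0,0,0],"fingers":0.4},{"linear":[1.4,-1.4,-0.5],"delta_rot":[0,0,0],"fingers":0.4},{"linear":[2.1,-2,-0.75],"delta_rot":[0,0,0],"fingers":0.4},{"linear":[2.1,-2,-0.75],"delta_rot":[0,0,0],"fingers":0.4},{"linear":[2.1,-2,-0.75],"delta_rot":[0,0,0],"fingers":0.4}]'
python3 -m crank '[{"linear":[2.1,-2,-0.75],"delta_rot":[0,0,0],"fingers":0.4},{"linear":[2.1,-2,-0.75],"delta_rot":[0,0,0],"fingers":0.4},{"linear":[2.1,-2,-0.75],"delta_rot":[0,0,0],"fingers":0.4},{"linear":[2.1,-2,-0.75],"delta_rot":[0,0,0],"fingers":0.4},{"linear":[2.1,-2,-0.75],"delta_rot":[0,0,0],"fingers":0.4}]'
python3 -m crank '[{"linear":[2.1,-2,-0.75],"delta_rot":[0,0,0],"fingers":0.4},{"linear":[2.1,-2,-0.75],"delta_rot":[0,0,0],"fingers":0.4},{"linear":[2.1,-2,-0.75],"delta_rot":[0,0,0],"fingers":0.4},{"linear":[2.1,-2,-0.75],"delta_rot":[0,0,0],"fingers":0.4},{"linear":[2.1,-2,-0.75],"delta_rot":[0,0,0],"fingers":0.4}]'
python3 -m crank '[{"linear":[2.1,-2,-0.75],"delta_rot":[0,0,0],"fingers":0.4},{"linear":[2.1,-2,-0.75],"delta_rot":[0,0,0],"fingers":0.4},{"linear":[1.4,-1.4,-0.5],"delta_rot":[0,0,0],"fingers":0.4},{"linear":[0.7,-0.7,-0.25],"delta_rot":[0,0,0],"fingers":0.4},{"linear":[0,0,0],"delta_rot":[0,0,0],"fingers":0.4}]'
python3 -c "
from g import *
rel((500,355,85),45,20)"
```

```text
time: 23.95
tool_pos: [477.4, -16.8, 313.0]
tcp_rot: [-3.137, 0.35, 0.789]
contact_force: [1.0, -0.3, -4.6]
grip_width: 59.3
time: 24.45
tool_pos: [484.6, 132.5, 311.9]
tcp_rot: [-3.137, 0.351, 0.789]
contact_force: [0.8, -0.0, -4.1]
grip_width: 58.7
time: 24.95
tool_pos: [492.0, 281.6, 310.3]
tcp_rot: [-3.138, 0.354, 0.789]
contact_force: [1.6, -0.3, -3.3]
grip_width: 59.5
time: 25.45
tool_pos: [495.7, 371.8, 309.5]
tcp_rot: [-3.139, 0.355, 0.791]
contact_force: [-0.2, -0.0, -3.9]
grip_width: 58.8
at [495.7 371.8 309.5] grasp [499.6 375.8 307.5] F [-0.2 -0.  -3.9] w 58.8 q [ 0.31  0.22  2.15  2.26  0.6  -0.96] t 25.45
to [500 355  85] shift cm [ 6.36  1.53 21.37] rot [-0.   0.3  0.3]
```

```bash
python3 -m crank '[{"linear":[0.4,0.1,1.4],"delta_rot":[0,0,0],"fingers":0.4},{"linear":[0.8,0.2,2.7],"delta_rot":[0,0,0],"fingers":0.4},{"linear":[0.8,0.2,2.7],"delta_rot":[0,0,0],"fingers":0.4},{"linear":[0.8,0.2,2.7],"delta_rot":[0,0,0],"fingers":0.4},{"linear":[0.8,0.2,2.7],"delta_rot":[0,0,0],"fingers":0.4}]'
python3 -m crank '[{"linear":[0.8,0.2,2.7],"delta_rot":[0,0,0],"fingers":0.4},{"linear":[0.8,0.2,2.7],"delta_rot":[0,0,0],"fingers":0.4},{"linear":[0.7,0.1,2.4],"delta_rot":[0,0,0],"fingers":0.4},{"linear":[0.4,0.1,1.4],"delta_rot":[0,0.3,0],"fingers":0.4},{"linear":[0,0,0],"delta_rot":[0,0,0],"fingers":0.4}]'
python3 - <<'E'
from g import *
rel((500,355,67),45,20)
c=capture('scene');t=capture('top')
a=cv2.resize(c['image'][200:345,370:530],None,fx=2.4,fy=2.4,interpolation=3);b=cv2.resize(t['image'][190:290,160:280],None,fx=3.3,fy=3.3)
h=min(len(a),len(b));cv2.imwrite('pics/p6.png',np.hstack([a[:h],b[:h]]))
E
```

```text
time: 25.95
tool_pos: [497.7, 357.4, 183.3]
tcp_rot: [-3.14, 0.353, 0.786]
contact_force: [0.5, 0.2, -4.6]
grip_width: 59.2
time: 26.45
tool_pos: [497.6, 348.7, 86.4]
tcp_rot: [-3.138, 0.351, 0.787]
contact_force: [-0.0, 1.3, -5.4]
grip_width: 59.2
at [497.6 348.7  86.4] grasp [501.6 352.7  84.3] F [-0.   1.3 -5.4] w 59.2 q [ 0.24  0.82  2.3   2.59  1.2  -1.56] t 26.45
to [500 355  67] shift cm [ 0.65 -0.27  1.61] rot [-0.2  0.1  0.1]
```

View pics/p6.png

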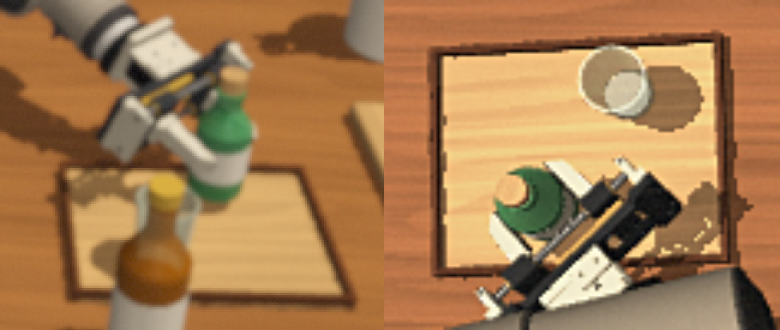

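The bottle is upright over the near-left part of the tray, well away from the tumbler. Lowering it slowly.

```bash
python3 -m crank '[{"linear":[0.17,0,0.47],"delta_rot":[0,0,0],"fingers":0.4},{"linear":[0.17,0,0.47],"delta_rot":[0,0,0],"fingers":0.4},{"linear":[0.1,0,0.28],"delta_rot":[0,0,0],"fingers":0.4},{"linear":[0.05,0,0.14],"delta_rot":[0,0,0],"fingers":0.4},{"linear":[0,0,0],"delta_rot":[0,0,0],"fingers":0.4}]'
python3 -m crank '[{"linear":[0.03,0,0.1],"delta_rot":[0,0,0],"fingers":0.4},{"linear":[0,0,0],"delta_rot":[0,0,0],"fingers":0.4},{"linear":[0.03,0,0.1],"delta_rot":[0,0,0],"fingers":0.4},{"linear":[0,0,0],"delta_rot":[0,0,0],"fingers":0.4},{"linear":[0,0,0],"delta_rot":[0,0,0],"fingers":0.4}]'
python3 -c "
from g import *
rel((500,355,66),45,20)"
```

```text
time: 27.05
tool_pos: [498.8, 349.8, 75.5]
tcp_rot: [-3.142, 0.344, 0.787]
contact_force: [-0.3, 0.6, -2.9]
grip_width: 59.2
time: 27.55
tool_pos: [498.8, 349.7, 73.5]
tcp_rot: [3.142, 0.344, 0.787]
contact_force: [0.1, 0.1, -4.3]
grip_width: 59.2
at [498.8 349.7  73.5] grasp [502.8 353.7  71.5] F [ 0.1  0.1 -4.3] w 59.2 q [ 0.24  0.87  2.29  2.6   1.24 -1.58] t 27.55
to [500 355  66] shift cm [ 0.09 -0.29  0.55] rot [ 0.  -0.3  0.1]
```

```bash
python3 -m crank '[{"linear":[0.05,0,0.15],"delta_rot":[0,0,0],"fingers":0.4},{"linear":[0.05,0,0.14],"delta_rot":[0,0.3,0],"fingers":0.4},{"linear":[0,0,0],"delta_rot":[0,0,0],"fingers":0.4},{"linear":[0,0,0],"delta_rot":[0,0,0],"fingers":0.4},{"linear":[0,0,0],"delta_rot":[0,0,0],"fingers":0.4}]'
python3 -m crank '[{"linear":[0.03,0,0.1],"delta_rot":[0,0,0],"fingers":0.4},{"linear":[0,0,0],"delta_rot":[0,0,0],"fingers":0.4},{"linear":[0,0,0],"delta_rot":[0,0,0],"fingers":0.4},{"linear":[0,0,0],"delta_rot":[0,0,0],"fingers":0.4},{"linear":[0,0,0],"delta_rot":[0,0,0],"fingers":0.4}]'
python3 -c "
from g import *
rel((500,355,66),45,20)"
```

```text
time: 28.05
tool_pos: [498.8, 349.7, 70.4]
tcp_rot: [3.142, 0.339, 0.787]
contact_force: [-0.4, 0.7, -3.9]
grip_width: 59.3
time: 28.55
tool_pos: [498.7, 349.7, 69.4]
tcp_rot: [3.141, 0.339, 0.787]
contact_force: [-1.1, -0.0, -3.8]
grip_width: 59.1
at [498.7 349.7  69.4] grasp [502.7 353.7  67.4] F [-1.1 -0.  -3.8] w 59.1 q [ 0.24  0.88  2.29  2.6   1.26 -1.59] t 28.55
to [500 355  66] shift cm [-0.05 -0.29  0.16] rot [ 0.  -0.6  0.1]
```

```bash
python3 -m crank '[{"linear":[0.03,0,0.08],"delta_rot":[0,-0.6,0],"fingers":0.4},{"linear":[0,0,0],"delta_rot":[0,0,0],"fingers":0.4},{"linear":[0,0,0],"delta_rot":[0,0,0],"fingers":0.4},{"linear":[0,0,0],"delta_rot":[0,0,0],"fingers":0.4},{"linear":[0,0,0],"delta_rot":[0,0,0],"fingers":0.4}]'
python3 -m crank '[{"linear":[0.03,0,0.08],"delta_rot":[0,0,0],"fingers":0.4},{"linear":[0,0,0],"delta_rot":[0,0,0],"fingers":0.4},{"linear":[0,0,0],"delta_rot":[0,0,0],"fingers":0.4},{"linear":[0,0,0],"delta_rot":[0,0,0],"fingers":0.4},{"linear":[0,0,0],"delta_rot":[0,0,0],"fingers":0.4}]'
python3 -c "
from g import *
rel((500,355,66),45,20)"
```

```text
time: 29.05
tool_pos: [498.8, 349.7, 68.7]
tcp_rot: [3.141, 0.349, 0.787]
contact_force: [-0.7, 0.4, -2.0]
grip_width: 59.2
time: 29.55
tool_pos: [498.9, 349.8, 68.6]
tcp_rot: [3.141, 0.347, 0.787]
contact_force: [-4.1, -3.0, 5.2]
grip_width: 59.1
at [498.9 349.8  68.6] grasp [502.9 353.8  66.6] F [-4.1 -3.   5.2] w 59.1 q [ 0.24  0.88  2.29  2.6   1.25 -1.59] t 29.55
to [500 355  66] shift cm [-0.09 -0.29  0.09] rot [ 0.1 -0.1  0.1]
```

The bottle touched down at the expected height (grasp z 66.6, force on the tool +5 N up). Releasing and backing off.

```bash
python3 -m crank '[{"linear":[0,0,0],"delta_rot":[0,0,0],"fingers":0.68},{"linear":[0,0,0],"delta_rot":[0,0,0],"fingers":0.75},{"linear":[0,0,0],"delta_rot":[0,0,0],"fingers":0.9},{"linear":[0,0,0],"delta_rot":[0,0,0],"fingers":1},{"linear":[0,0,0],"delta_rot":[0,0,0],"fingers":1}]'
python3 -m crank '[{"linear":[-1,0,0],"delta_rot":[0,0,0],"fingers":1},{"linear":[-2,0,0],"delta_rot":[0,0,0],"fingers":1},{"linear":[-3,0,0],"delta_rot":[0,0,0],"fingers":1},{"linear":[-3,0,0],"delta_rot":[0,0,0],"fingers":1},{"linear":[-3,0,0],"delta_rot":[0,0,0],"fingers":1}]'
python3 -m crank '[{"linear":[-1,0,-2],"delta_rot":[0,0,0],"fingers":1},{"linear":[-1,0,-2],"delta_rot":[0,0,0],"fingers":1},{"linear":[-1,0,-2],"delta_rot":[0,0,0],"fingers":1},{"linear":[0,0,0],"delta_rot":[0,0,0],"fingers":1},{"linear":[0,0,0],"delta_rot":[0,0,0],"fingers":1}]'
python3 - <<'E'
from g import *
import pickle
rel((500,355,66),45,20)
c=capture('scene');t=capture('top')
a=cv2.resize(c['image'][185:345,270:530],None,fx=1.7,fy=1.7,interpolation=3);b=cv2.resize(t['image'][165:290,160:290],None,fx=2.6,fy=2.6)
h=min(len(a),len(b));im=np.hstack([a[:h],b[:h]]);print(im.shape);cv2.imwrite('pics/f7.png',im)
for p in((502.9,353.8,8),(502.9,353.8,158)):print('scene',proj(c,p),'top',proj(t,p))
col=c['image'][183:206,306:312].astype(int).mean(1); print('screw col',col.min(1).round(0).astype(int).tolist())
c0=pickle.load(open('c0.pkl','rb'))
for n,i in(('scene',c),('top',t)):
    d=cv2.absdiff(c0[n]['image'],i['image']).max(2)
    print(n,{k:int((d[y-8:y+8,x-8:x+8]>40).sum()) for k,(x,y) in ({'tumbler':(230,214),'jar':(405,296),'bowl':(399,256),'oil':(240,172)} if n=='top' else {'oil':(432,330),'jar':(250,235)}).items()})
E
```

```text
time: 30.05
tool_pos: [498.8, 349.7, 67.6]
tcp_rot: [3.142, 0.349, 0.787]
contact_force: [-0.8, -0.4, -0.1]
grip_width: 88.4
time: 30.55
tool_pos: [417.8, 269.4, 109.8]
tcp_rot: [3.142, 0.348, 0.787]
contact_force: [-0.5, -0.5, -0.2]
grip_width: 91.7
time: 31.05
tool_pos: [413.7, 264.2, 175.9]
tcp_rot: [3.14, 0.348, 0.786]
contact_force: [-0.5, -0.9, 0.2]
grip_width: 91.9
at [413.7 264.2 175.9] grasp [417.6 268.2 173.9] F [-0.5 -0.9  0.2] w 91.9 q [-0.03  0.55  2.6   2.32  1.22 -1.57] t 31.05
to [500 355  66] shift cm [14.93 -0.32  6.06] rot [ 0.1 -0.1  0. ]
(272, 780, 3)
scene [457.2 282.9] top [210.8 253.3]
scene [465.8 236.4] top [199.6 247.5]
screw col [34, 34, 32, 40, 71, 116, 151, 166, 165, 156, 142, 128, 129, 130, 126, 129, 128, 126, 126, 128, 125, 125, 126]
scene {'oil': 0, 'jar': 0}
top {'tumbler': 0, 'jar': 0, 'bowl': 0, 'oil': 0}
```

View pics/f7.png

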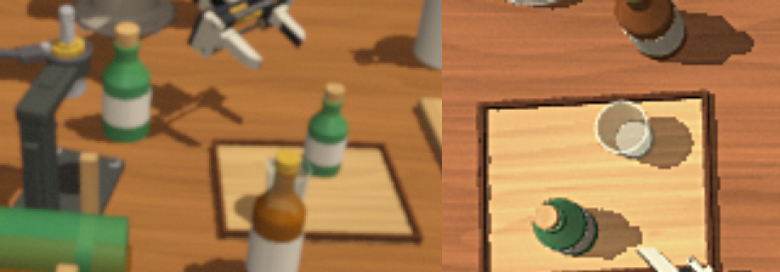

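The bottle stands upright on the tray, with the stopper at about (467,236) against (466,236) predicted. The tumbler hasn't moved, the screw is still up, and the gripper is clear.

```bash
python3 -c "
from plant import workorder
workorder.close_job()"
```

```text
the job is handed in; nothing more can be done
```

The bottle is out from under the press and standing upright on the tray. I handed the job in at 31 s of the 72 s allowed; `close_job` reports no verdict.

**What I did:**
- **Winding the ram:** I swung the handle through three full strokes and one short one. The ram rose about 20 mm, judged from the screw tip in the scene camera, which puts the cup about 1 cm clear of the stopper.
- **Moving the bottle:** I gripped it by the body from the front right, lifted it 5 mm and drew it out. I then carried it high over the look-alike bottle and set it down. The force reading at touchdown was about +5 N.

**Last checks:**
- **Bottle:** it stands at about (503, 354) mm, inside the tray rim. Its stopper is within about 1 px of where an upright bottle should show in the scene view. It is about 135 mm from the tumbler.
- **Surroundings:** the tumbler, jar, bowl and oil bottle showed no change between the first and last pictures.
- **Ram and gripper:** the screw tip is at the same height as after winding. The gripper is open and well clear of the bottle.

No check failed. An early ram estimate, after the third stroke, disagreed slightly: about 17 mm from the cup against 18 mm from the screw. That is why I added the short stroke.

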